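# Leak-check a screw cap on the vacuum tester

## Robot

A 6-joint arm with a two-finger parallel gripper is mounted at the origin on the work surface. World frame = base frame: x ahead of the robot, y to its left, z up, the work surface at z = 0. Lengths are in m, angles in rad, forces in N, time in s.
With the tool pointing down it reaches from about 0.3 to 0.875 m from the base axis. Payload 6.4 kg.
Tool frame: the origin (TCP) lies on the centre line of the jaws, within the pads' length; the fingertips stand 25 mm ahead of it and the grasp point (between the pads) lies 6 mm ahead of it (ctrl.tips_ahead is the z of the fingertips in the tool frame, in m); z points along the fingers, x is the direction in which the jaws open and shut, and the axes are right-handed (so a half turn about z gives the same grasp; the last joint's range is limited). The gripper opens to 85 mm and grips with 20 to 120 N. Pads are 22 mm wide; open, the fingers measure 114 mm over their backs; the gripper's body (76 mm by 85 mm) begins 54 mm behind the grasp point. The pads swing forward as they close: fully open they stand 13 mm farther back than shut.
Start: joints at [1.061, 0.181, 1.607, -0, 1.354, -0.206], TCP at [0.172, 0.549, 0.256] pointing down, gripper open.
Joint ranges: [-2.99, 2.99], [-0.89, 2.07], [0.3, 2.58], [-1.14, 4.28], [0, 2.63], [-3.12, 3.12]. Speed limits (rad/s): [2.57, 2.57, 3.01, 3.14, 3.14, 3.14].

## Interface

Orientations are given as a unit quaternion [w, x, y, z].
In Python, from bench import ctrl gives the robot as it stands.
- The arm moves only by the shell command python3 -m pendant 'ROWS'. ROWS is JSON, a list that holds one entry, the list of rows, each a list of 7 numbers: the shift along the tool's x, y, z in m, then the turn, a rotation vector about the tool's x, y, z in rad, then the closure, from -1 (fully open) to 1 (shut). A call has 1 to 10 rows; each row shifts and turns the commanded pose from where the row before left it, along the tool's axes as they then stand; what a row does not reach is not made up. A row lasts 1/10 s, in which the tool goes at most 50 mm and 8.59 degrees, less where a joint would pass 70% of its speed; a pose out of reach is approached as far as the arm can. A call with a gripper value outside its range is refused whole. The fingers move at their own pace and stop on an object; the grip force is fixed at half the most. Time passes only in rows, so rows that do not move let the fingers close. It gives the time, the measured TCP pose, the force and the opening at its end, in the units of the state.
- ctrl.get_obs(): the state, without advancing time (a new reading comes with each control period).
- ctrl.camera(name): name is "scene" or "top"; returns (picture, depth): 384x512x3 uint8, red, green, blue; 384x512 float32, m along the optical axis (not along the pixel's ray), 0 where there is no reading.
- ctrl.calibration(name): a dict with "fov_y" (degrees; the focal length in pixels is half the picture's height over the tangent of half this angle, whatever the lens; pixels are square), "cx", "cy" (the principal point, pixels), "camera_from_world" (4x4, takes a point from world to camera coordinates). Camera axes: x right, y down, z forward; pixel columns grow to the right and rows downward; lengths in m; the calibration is good to about 2 mm. A picture is of the moment at which its call begins. calibration takes no time and is no camera call.
- ctrl.hand_in(): hands the job in, once; it reports no verdict.
The state is a dict: "time_s": time; "q": joint angles; "dq": joint speeds; "joint_efforts": joint torques, N m; "eef_pos": TCP position; "eef_rot": TCP orientation; "wrist_force": force on the tool from outside, world axes, zero at the start; "torque": the same for the moment, N m; "opening": opening from 0.0 (shut) to 1.0 (fully open).
Only numpy, scipy, OpenCV 4.12 (cv2) and the standard library are available. Lean on these libraries where they do the work, as an engineer would, in place of code of your own. Each camera call takes 0.05 s, during which the arm holds its last target.

## Task

Leak-check the deep white screw cap that lies on the sloping rack: put it rim-down over the test neck in the round recess of the vacuum tester, fully home, and let go of it. Then draw the pump's D-handle straight out against its return spring until the double ring on the rod stands at the mouth of the gland, not past it, and hold it there: finish with the handle still in the gripper, pulled out to the mark, while the gauge is read. Leave everything else where it is.

Things in the scene. Friction and masses are not known exactly. Their poses are not given: they have to be found in the camera images.
- cap_center (a point): centre (on the axis, half-way up) of the deep white plastic screw cap: ribbed, 52 mm across, 24 mm tall, wall 3 mm, loose, about 20 g; the taller of the rack's two white caps. The open rim is 12 mm from this point. z points out of the closed top; on the rack z leans 26 degrees from vertical towards the robot's side of the rack. 25 mm or more is free on either side along the ledge
- rack: fixed sloping rack of sheet steel, 270 mm wide (y), 56 mm deep (x), 47 mm high at its back (+x). Its board slopes at 26 degrees (0.45 rad); at the low edge (x = 25 mm, z = 20 mm) a ledge along y, 10 mm tall, stops the two caps, which lie rim against the board, side by side about 130 mm apart, either way round. Origin on the bench at mid-width, 25 mm in front of it
- flat_cap: the other white cap on the rack, 52 mm across and only 13 mm tall; stays where it is. Origin at the centre of its rim plane, z axis out of its closed top
- tester: vacuum tester for caps, fixed: base plate 300 (x) by 190 (y) by 12 mm, origin under its centre, -x end towards the robot. At y = +45 mm the piston pump lies along x (48 mm across, axis 65 mm above the bench). At x = 20, y = -50 mm the test head, a grey block 90 mm square, top 48 mm above the bench. At the +x end a manifold 86 mm high, and a gauge behind the pump, top at 155 mm
- test_seat (a point): seat of the test head: where the centre of the rim of a cap fully home lies, 40.5 mm above the bench, 7.5 mm below the block's top; axes as the tester's. Recess 57 mm across, 8 mm deep; the test neck in its middle is 38 mm across, tapering to 31 mm at its top, 20.5 mm above this point. A cap put on closed top up rests on the neck's top, its centre 12 mm above this point
- gland_face (a point): centre of the mouth of the gland, the round black nut at the pump's -x end through which the rod comes out; axes as the tester's
- handle_bar (a point): centre of the grip bar of the pump's D-handle: grey, round, 14 mm thick, 90 mm long along the tester's y, 65 mm above the bench; axes as the tester's. Two arms at its ends (70 mm clear between) join it to a yoke bar 58 mm behind (+x), so the loop is open 46 mm deep behind the bar and a finger goes down into it. It is pulled along -x; home it is 70 mm from the gland's mouth, at the mark 130 mm
- plunger (a joint): how far the pump's rod is drawn out, m: 0 home (the start), 0.060 at the mark, 0.080 at its stop. At the mark the gland's mouth lies between the two dark rings of the double ring, hidden in the pump until then; a single ring shows at 0.030. The inner spring pulls the rod back with about 6 N at home, 14 N at the mark, and takes it home if let go
- jar: open white jar, 68 mm across, 85 mm tall, in front of the robot on the left; origin under its centre
- amber: amber bottle, 60 mm across, 130 mm tall, on the left; origin under its centre
- white_bottle: white bottle, 62 mm across, 160 mm tall, on the right; origin under its centre
- beaker: glass beaker, 70 mm across, 95 mm tall, on the left; origin under its centre
- stopper: tapered rubber stopper, 36 mm across, 28 mm tall, in front of the robot; origin under its centre
- wrench: steel wrench lying flat, 150 mm long, in front of the robot on the right; origin under its middle
There are look-alikes about, which are no part of the job. What is shaped like the beaker but black or green is not meant.

How it is judged:
On the way, in this order (a step that is already met when the one before it is completed fails the run):
1. the deep cap sits rim-down over the test neck, fully home in the recess, and is let go (horizontal distance between cap_center and test_seat below 0.006 m and z of cap_center in the frame of test_seat between 0.009 and 0.015 m and angle between cap_center's own z axis and vertical below 0.08 rad and contact force between the fingers and cap below 0.1 N), for 0.3 s.
2. the rod is drawn out to its double ring by the gripper (value of joint plunger between 0.056 and 0.064 m and contact force between the fingers and plunger above 5 N), for 0.5 s.
At the end, for the whole second after the job is handed in: the cap stands rim-down over the neck in the recess (centre within 6 mm of the seat's axis and within 3 mm of the seated height, tilt under 0.08 rad), untouched by the fingers; the rod is out to 60 mm within 4 mm, at rest, held by the fingers with more than 5 N and by nothing else (all of step 1 and all of step 2 and contact force between plunger and cap below 0.3 N and contact force between plunger and flat_cap below 0.3 N and contact force between plunger and jar below 0.3 N and contact force between plunger and amber below 0.3 N and contact force between plunger and white_bottle below 0.3 N and contact force between plunger and beaker below 0.3 N and contact force between plunger and stopper below 0.3 N and contact force between plunger and wrench below 0.3 N and velocity of joint plunger between -0.01 and 0.01 m/s and linear speed of cap below 0.02 m/s); the arm keeps its last pose, push and grip.
It fails at once if the rod was pulled past its mark (over 70 mm) (value of joint plunger above 0.07 m).
It fails at once if another thing was moved by more than 30 mm (distance of any of flat_cap, jar, amber, white_bottle, beaker, stopper, wrench from where it was at the start of the episode above 0.03 m).
It also fails if it takes over 64 s, if anything falls off the work surface, if the arm or the gripper's body presses on something with over 40 N, if the wrist force passes 120 N, or if a joint passes its speed limit or range.

## Working session

There is one attempt and no reset: what is moved stays moved. The work goes in short steps, Python scripts to look and compute and a shell command to move; the robot and the scene stay as the last step left them, time stands still between calls to the robot, and variables do not carry over. Pictures are saved under pics/ and viewed, and the job is handed in when it is done.

```bash
ls; mkdir -p pics; python3 - <<'E'
from bench import ctrl
import cv2,numpy as np
o=ctrl.get_obs();print(o)
for n in("scene","top"):
    p,d=ctrl.camera(n);cv2.imwrite(f"pics/{n}0.png",p[:,:,::-1]);np.savez(f"{n}0.npz",p=p,d=d)
    c=ctrl.calibration(n);print(n,c)
print(ctrl.tips_ahead)
E
```

```text
pics
{'time_s': 0.0, 'q': array([ 1.06069991e+00,  1.81567518e-01,  1.60797218e+00, -9.66142695e-06,
        1.35380432e+00, -2.06343494e-01]), 'dq': array([-0.00052678, -0.00063363, -0.00153329, -0.00062668, -0.00163189,
       -0.0023652 ]), 'joint_efforts': array([-5.28880028e-04, -4.44874048e+01, -3.51331902e+01, -3.34569722e-04,
        9.22830164e-03,  1.87899940e-05]), 'eef_pos': array([0.17174701, 0.54823177, 0.25538654]), 'eef_rot': array([ 3.67091154e-04,  8.05946781e-01,  5.91987347e-01, -7.95037144e-04]), 'wrist_force': array([-0.25985045, -0.37316484, -0.8497968 ]), 'torque': array([ 0.00627179, -0.0243099 ,  0.00148645]), 'opening': 1.0040764639733804}
scene {'fov_y': 57.588812685572684, 'cx': 260.54916407696334, 'cy': 188.66803929093678, 'camera_from_world': array([[-0.86774578,  0.49688005,  0.01129064,  0.46903457],
       [ 0.34716538,  0.6222293 , -0.70164585, -0.13235592],
       [-0.35565919, -0.60493051, -0.7124364 ,  1.49587031],
       [ 0.        ,  0.        ,  0.        ,  1.        ]])}
top {'fov_y': 50.191567211445346, 'cx': 257.2129911674449, 'cy': 188.8064613386059, 'camera_from_world': array([[-1.00508085e-03, -9.99983363e-01,  5.68001849e-03,
        -7.68497531e-03],
       [-9.98751523e-01,  7.20128206e-04, -4.99487470e-02,
         5.61624607e-01],
       [ 4.99438257e-02, -5.72312964e-03, -9.98735631e-01,
         1.19437510e+00],
       [ 0.00000000e+00,  0.00000000e+00,  0.00000000e+00,
         1.00000000e+00]])}
0.025
```

View pics/scene0.png

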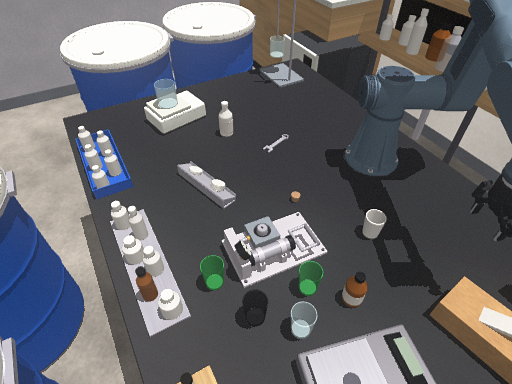

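View pics/top0.png

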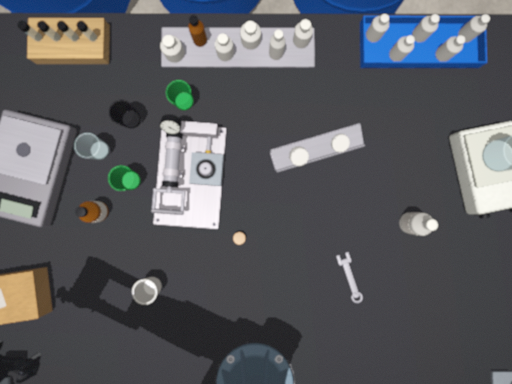

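```bash
cat > h.py <<'E'
import numpy as np,cv2
from bench import ctrl
def cal(n):
    c=ctrl.calibration(n);f=192/np.tan(np.radians(c['fov_y']/2));return f,c['cx'],c['cy'],np.array(c['camera_from_world'])
def pts(n,d):
    f,cx,cy,T=cal(n);v,u=np.mgrid[:384,:512]
    P=np.stack([(u-cx)/f*d,(v-cy)/f*d,d],-1);return (P-T[:3,3])@T[:3,:3]
def ray(n,u,v,z):
    f,cx,cy,T=cal(n);r=T[:3,:3].T@np.array([(u-cx)/f,(v-cy)/f,1]);o=-T[:3,:3].T@T[:3,3]
    return o+r*(z-o[2])/r[2]
def proj(n,p):
    f,cx,cy,T=cal(n);q=T[:3,:3]@np.array(p)+T[:3,3];return q[0]/q[2]*f+cx,q[1]/q[2]*f+cy
def load(n,k):
    z=np.load(f"{n}{k}.npz");return z['p'],z['d']
def crop(p,x0,x1,y0,y1,s,fn):
    cv2.imwrite(fn,cv2.resize(p[y0:y1,x0:x1,::-1],None,fx=s,fy=s,interpolation=cv2.INTER_CUBIC))
E
python3 - <<'E'
from h import *
p,d=load('top',0);crop(p,140,240,110,235,4.8,'pics/t_tester.png');crop(p,260,375,115,180,6,'pics/t_rack.png')
P=pts('top',d)
for v in range(130,172,4): print(v,[ '%.0f'%(P[v,u,2]*1000) for u in range(270,368,4)])
p,d=load('scene',0);crop(p,170,335,155,290,4.4,'pics/s_both.png')
E
```

```text
130 ['1', '-3', '8', '0', '4', '-3', '-3', '-1', '0', '1', '4', '2', '0', '-4', '-0', '-2', '0', '47', '45', '46', '43', '40', '41', '2', '-1']
134 ['-2', '-1', '-2', '-3', '-1', '-2', '0', '-1', '4', '0', '2', '1', '3', '40', '48', '45', '42', '43', '52', '40', '42', '33', '32', '-0', '3']
138 ['-6', '-4', '1', '3', '-1', '1', '0', '-0', '3', '-1', '42', '44', '39', '42', '43', '38', '47', '49', '50', '46', '28', '32', '24', '31', '-2']
142 ['3', '-0', '-2', '1', '3', '-1', '0', '44', '45', '41', '41', '41', '39', '41', '33', '32', '50', '46', '43', '1221', '27', '24', '21', '21', '5']
146 ['-0', '4', '-5', '46', '47', '45', '42', '52', '43', '36', '35', '30', '34', '31', '33', '28', '45', '38', '38', '38', '24', '24', '30', '0', '-1']
150 ['-1', '43', '44', '44', '38', '41', '64', '62', '58', '59', '33', '30', '33', '30', '25', '19', '23', '35', '37', '30', '4', '-3', '-1', '-1', '0']
154 ['-2', '42', '41', '36', '39', '44', '63', '57', '56', '51', '27', '22', '22', '23', '26', '25', '26', '4', '-0', '1', '-1', '0', '-4', '3', '-1']
158 ['-6', '33', '31', '28', '35', '46', '55', '53', '46', '48', '22', '29', '29', '0', '-0', '2', '1', '2', '3', '2', '5', '1', '-1', '1', '-3']
162 ['-3', '33', '27', '30', '22', '22', '49', '43', '46', '29', '-2', '3', '1', '-0', '-3', '2', '1', '-2', '-2', '-2', '4', '1', '1', '-2', '-2']
166 ['-0', '2', '24', '19', '18', '24', '30', '1', '1', '-4', '-0', '-3', '1', '-2', '-2', '-2', '1', '3', '1', '1', '-1', '-1', '3', '2', '-4']
170 ['1', '3', '31', '1', '2', '0', '2', '1', '-4', '2', '2', '-1', '-3', '-3', '1', '-4', '2', '-0', '3', '-0', '-2', '0', '3', '-2', '-1']
```

View pics/t_tester.png

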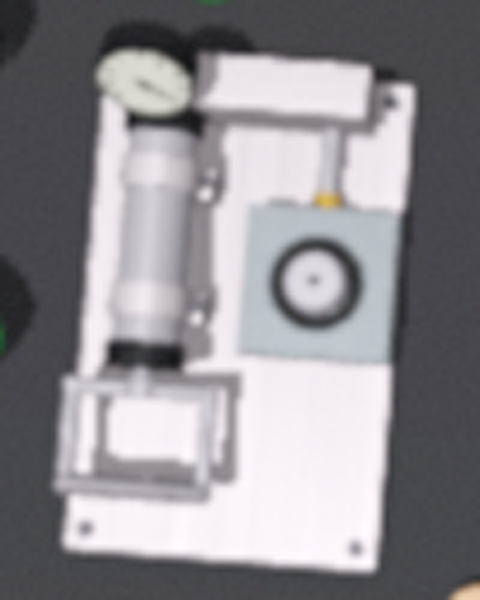

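View pics/t_rack.png

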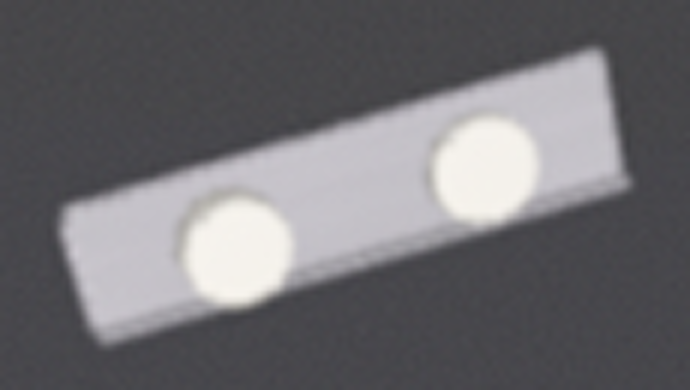

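View pics/s_both.png

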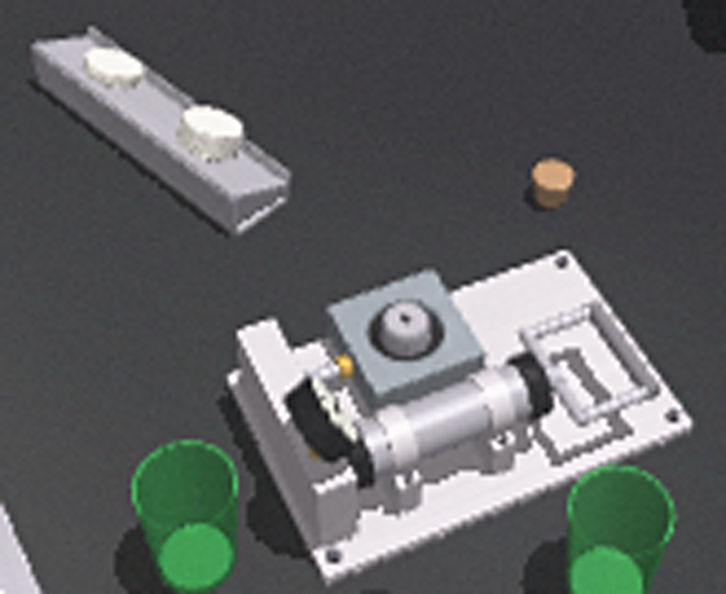

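```bash
python3 - <<'E'
from h import *
p,d=load('top',0)
def toworld(x,y,sc,ox,oy,z): # cv2.resize pixel-center convention
    return ray('top',(x+.5)/sc-.5+ox,(y+.5)/sc-.5+oy,z)
for nm,x,y,z in [('FL',62,550,.012),('FR',378,572,.012),('BR',415,85,.012),('hFL',55,490,.065),('hFR',210,498,.065),('bFL',238,352,.048),('bFR',390,362,.048),('bBL',250,205,.048),('bBR',400,210,.048),('neck',314,281,.061)]:
    print(nm,toworld(x,y,4.8,140,110,z)[:2].round(4))
hsv=cv2.cvtColor(p,cv2.COLOR_RGB2HSV)
# dark ring
def cont(m,x0,x1,y0,y1):
    q=np.zeros_like(m);q[y0:y1,x0:x1]=m[y0:y1,x0:x1]
    c,_=cv2.findContours(q,cv2.RETR_EXTERNAL,cv2.CHAIN_APPROX_NONE);return max(c,key=cv2.contourArea)
m=((hsv[...,2]<90)).astype(np.uint8)*255
c=cont(m,192,222,155,183);(x,y),r=cv2.minEnclosingCircle(c);print('ring',x,y,r,cv2.fitEllipse(c),ray('top',x,y,.048))
# caps whiteness
for x0,x1,y0,y1 in[(287,311,144,169),(330,352,132,155)]:
    print(hsv[y0:y1:3,x0:x1:3,1].tolist()[3], p[(y0+y1)//2,(x0+x1)//2], p[y0+2,x0+1])
    m=((p[...,0]>215)).astype(np.uint8)*255
    c=cont(m,x0-3,x1+3,y0-3,y1+3);print('cap',cv2.fitEllipse(c),cv2.contourArea(c))
# rack corners
for nm,x,y,z in [('BL',65,212,.047),('BR',605,50,.047),('FR',630,182,.027),('FL',105,343,.027)]:
    print('rack',nm,toworld(x,y,6,260,115,z)[:2].round(4))
P=pts('top',d)
q=P[150:154,270:365].reshape(-1,3)
E
```

```text
FL [0.4579 0.2993]
FR [0.4443 0.1061]
BR [0.7449 0.0843]
hFL [0.4949 0.2906]
hFR [0.4901 0.1999]
bFL [0.5769 0.1868]
bFR [0.5709 0.0962]
bBL [0.6651 0.1803]
bBR [0.6621 0.0905]
neck [0.6181 0.1402]
ring 205.5 168.5 8.860122680664062 ((205.5179901123047, 168.6011199951172), (16.94192886352539, 17.249080657958984), 77.447021484375) [0.61837709 0.14037804 0.048     ]
[9, 10, 8, 9, 8, 9, 9, 2] [245 242 236] [194 190 197]
cap ((299.34051513671875, 156.35382080078125), (15.253083229064941, 17.749176025390625), 62.1519889831543) 210.5
[7, 11, 9, 9, 8, 8, 9, 8] [245 241 235] [196 194 200]
cap ((340.7432861328125, 142.8291473388672), (15.356948852539062, 17.37613868713379), 44.80295181274414) 207.5
rack BL [ 0.6721 -0.0461]
rack BR [ 0.7507 -0.3069]
rack FR [ 0.6898 -0.3235]
rack FL [ 0.6108 -0.0662]
```

```bash
python3 - <<'E'
from h import *
p,d=load('top',0);P=pts('top',d)
print('cam',[(-cal(n)[3][:3,:3].T@cal(n)[3][:3,3]).round(3) for n in('top','scene')])
m=(p[...,0]>222)
yaw=.295;n=np.array([-np.sin(.4538)*np.cos(yaw),-np.sin(.4538)*np.sin(yaw),np.cos(.4538)])
for x0,x1,y0,y1 in[(285,314,141,171),(327,355,129,158)]:
    q=np.zeros_like(m);q[y0:y1,x0:x1]=m[y0:y1,x0:x1]
    v,u=np.nonzero(q);pt=P[q];pt=pt[(abs(pt[:,2]-.05)<.025)];print(len(u),u.mean(),v.mean(),np.median(pt,0).round(4),'n.p',np.median(pt@n))
    for z in(.05,.053,.056): print(ray('top',u.mean(),v.mean(),z).round(4))
# board plane offset
bm=(p[...,2].astype(int)-p[...,0]>2)&(p[...,0]>150); b=np.zeros_like(bm);b[130:165,270:365]=bm[130:165,270:365]
pt=P[b];pt=pt[abs(pt[:,2]-.035)<.015];print('board',len(pt),np.median(pt@n))
p,d=load('scene',0);P=pts('scene',d);crop(p,170,245,155,215,9,'pics/s_rack.png');
for q in [(.6183,.1403,.061),(.4995,.245,.065)]: print('proj',proj('scene',q))
crop(p,240,330,205,265,8,'pics/s_h.png')
E
```

```text
cam [array([ 5.010e-01, -1.000e-03,  1.221e+00]), array([0.985, 0.754, 0.968])]
223 299.3542600896861 156.48430493273543 [ 0.653  -0.1286  0.0528] n.p -0.2096729593858854
[ 0.6527 -0.1291  0.05  ]
[ 0.6523 -0.1288  0.053 ]
[ 0.6519 -0.1285  0.056 ]
219 340.61187214611874 142.75342465753425 [ 0.6933 -0.2496  0.0432] n.p -0.22046426380247963
[ 0.6924 -0.2482  0.05  ]
[ 0.6919 -0.2476  0.053 ]
[ 0.6914 -0.247   0.056 ]
board 1178 -0.23329163443650228
proj (np.float64(261.4344349538558), np.float64(227.26295558951432))
proj (np.float64(309.6871552049244), np.float64(234.64363095635917))
```

View pics/s_rack.png

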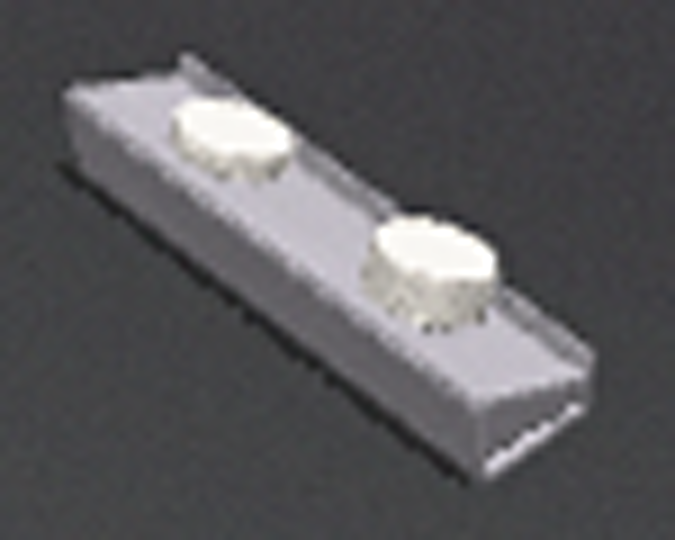

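View pics/s_h.png

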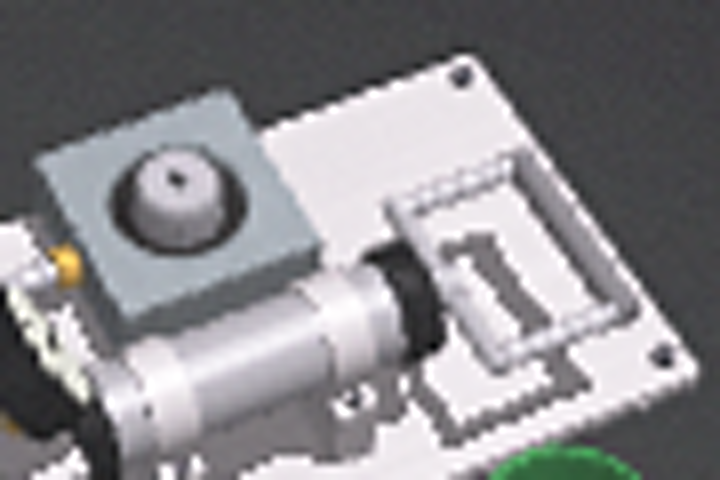

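```bash
cat >> h.py <<'E'
from scipy.spatial.transform import Rotation as Ro
def cur():
    o=ctrl.get_obs();q=o['eef_rot'];return o['eef_pos'],Ro.from_quat([q[1],q[2],q[3],q[0]]),o
def rot(x,z):
    x=np.array(x,float);z=np.array(z,float);z/=np.linalg.norm(z);x-=z*(x@z);x/=np.linalg.norm(x)
    return Ro.from_matrix(np.stack([x,np.cross(z,x),z],1))
def delta(tp,tR=None):
    p,R,o=cur();s=R.inv().apply(np.array(tp)-p);print('shift tool mm',(s*1000).round(1),'pos',p.round(4),'t',round(o['time_s'],2),'F',o['wrist_force'].round(1),'open',round(o['opening'],3))
    if tR is not None:
        r=R.inv()*tR;print('rotvec',r.as_rotvec().round(3),'shift after turn mm',(tR.inv().apply(np.array(tp)-p)*1000).round(1))
yawR=.295;n=np.array([-np.sin(.4538)*np.cos(yawR),-np.sin(.4538)*np.sin(yawR),np.cos(.4538)])
RG=rot([-np.sin(yawR),np.cos(yawR),0],-n)
top=np.array([.6523,-.1288,.053])
capc=top-.012*n
E
python3 - <<'E'
from h import *
print(proj('scene',top),[(x-170+.5)*9 for x in proj('scene',top)][0],(proj('scene',top)[1]-155+.5)*9)
print(capc)
delta(capc+.12*n,RG)
E
```

```text
(np.float64(217.5818599136741), np.float64(182.44503259169284)) 432.7367392230668 251.50529332523553
[ 0.65733336 -0.12727053  0.04221455]
shift tool mm [-528.8  622.   106. ] pos [0.1718 0.5483 0.2555] t 0.1 F [-0.1 -0.8  0.6] open 1.001
rotvec [-0.441  0.137 -0.588] shift after turn mm [-787.5  147.5  189.2]
```

```bash
R='[-0.026,0.031,0,0,0,0,-0.6]'; python3 -m pendant '[[[-0.013,0.015,0,0,0,0,-0.6],[-0.026,0.031,0,0,0,0,-0.6],[-0.026,0.031,0,0,0,0,-0.6],[-0.026,0.031,0,0,0,0,-0.6],[-0.026,0.031,0,0,0,0,-0.6],[-0.026,0.031,0,0,0,0,-0.6],[-0.026,0.031,0,0,0,0,-0.6],[-0.026,0.031,0,0,0,0,-0.6],[-0.026,0.031,0,0,0,0,-0.6],[-0.026,0.031,0,0,0,0,-0.6]]]'
python3 -m pendant '[[[-0.026,0.031,0,0,0,0,-0.6],[-0.026,0.031,0,0,0,0,-0.6],[-0.026,0.031,0,0,0,0,-0.6],[-0.026,0.031,0,0,0,0,-0.6],[-0.026,0.031,0,0,0,0,-0.6],[-0.026,0.031,0,0,0,0,-0.6],[-0.026,0.031,0,0,0,0,-0.6],[-0.026,0.031,0,0,0,0,-0.6],[-0.026,0.031,0,0,0,0,-0.6],[-0.026,0.031,0,0,0,0,-0.6]]]'
python3 -c "
from h import *
delta(capc+.12*n,RG);print(ctrl.tips_ahead)"
```

```text
time_s: 1.1
eef_pos: [0.379, 0.2235, 0.2561]
eef_rot: [-0.0, 0.806, 0.592, -0.0]
wrist_force: [0.8, 0.6, -0.3]
opening: 0.801
time_s: 2.1
eef_pos: [0.5971, -0.1172, 0.2557]
eef_rot: [-0.0, 0.806, 0.592, -0.0]
wrist_force: [1.3, 0.3, -0.7]
opening: 0.8
shift tool mm [-21.2  17.1 105.6] pos [ 0.5971 -0.1172  0.2557] t 2.1 F [ 1.3  0.3 -0.7] open 0.8
rotvec [-0.441  0.135 -0.589] shift after turn mm [-27.1 -44.4  95.9]
0.025
```

```bash
python3 -m pendant '[[[0,0,0,-0.0735,0.0225,-0.098,-0.6],[0,0,0,-0.0735,0.0225,-0.098,-0.6],[0,0,0,-0.0735,0.0225,-0.098,-0.6],[0,0,0,-0.0735,0.0225,-0.098,-0.6],[0,0,0,-0.0735,0.0225,-0.098,-0.6],[0,0,0,-0.0735,0.0225,-0.098,-0.6],[0,0,0,0,0,0,-0.6],[0,0,0,0,0,0,-0.6]]]'
python3 -c "
from h import *
delta(capc+.12*n,RG);print(ctrl.get_obs()['q'])"
```

```text
time_s: 2.9
eef_pos: [0.5963, -0.1161, 0.256]
eef_rot: [0.134, 0.582, 0.782, 0.18]
wrist_force: [-0.5, 1.0, 0.9]
opening: 0.802
shift tool mm [-28.4 -43.9  96.5] pos [ 0.5963 -0.1161  0.256 ] t 2.9 F [-0.5  1.   0.9] open 0.802
rotvec [-0.001  0.001 -0.004] shift after turn mm [-28.4 -44.2  96.4]
[-0.5519156   0.03561827  1.82921237  0.39795676  1.00180251 -2.58283325]
```

```bash
python3 -m pendant '[[[-0.014,-0.022,0.01,0,0,0,-0.6],[-0.014,-0.022,0.026,0,0,0,-0.6],[0,0,0.03,0,0,0,-0.6],[0,0,0.03,0,0,0,-0.6],[0,0,0.02,0,0,0,-0.6],[0,0,0.01,0,0,0,-0.6],[0,0,0,0,0,0,-0.6],[0,0,0,0,0,0,-0.6]]]'
python3 - <<'E'
from h import *
delta(capc+.0215*n,RG)
for nn in('scene','top'):
    p,d=ctrl.camera(nn)
    if nn=='scene': crop(p,170,290,100,200,6,'pics/s1.png')
    else: crop(p,260,360,100,190,6,'pics/t1.png')
E
```

```text
time_s: 3.7
eef_pos: [0.6205, -0.1381, 0.1245]
eef_rot: [0.135, 0.58, 0.783, 0.181]
wrist_force: [0.2, 0.2, -0.3]
opening: 0.8
shift tool mm [-0.3 -1.6 69.3] pos [ 0.6205 -0.1381  0.1245] t 3.7 F [ 0.2  0.2 -0.3] open 0.8
rotvec [0.001 0.001 0.   ] shift after turn mm [-0.4 -1.6 69.3]
```

View pics/s1.png

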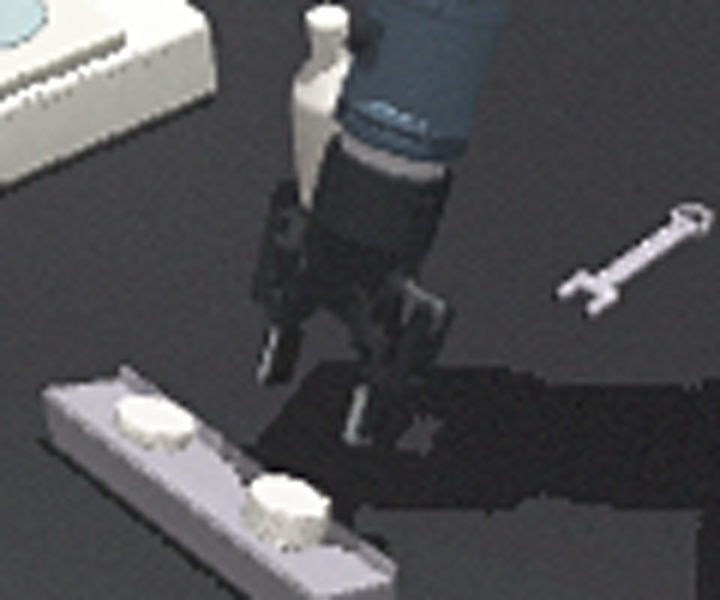

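View pics/t1.png

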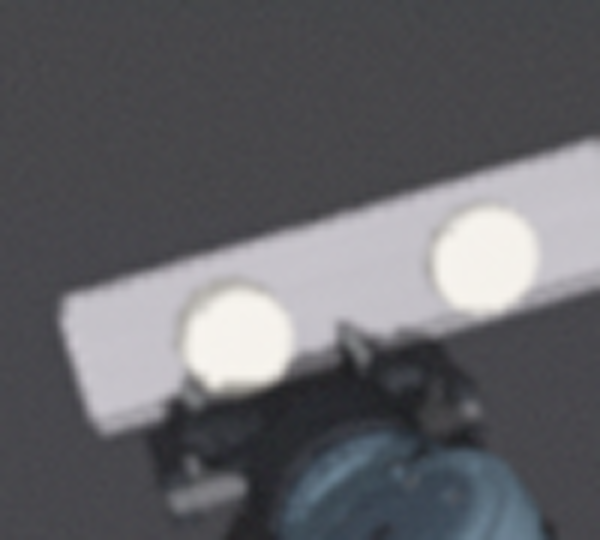

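```bash
python3 -m pendant '[[[0,-0.0015,0.01,0,0,0,-0.6],[0,0,0.014,0,0,0,-0.6],[0,0,0.014,0,0,0,-0.6],[0,0,0.014,0,0,0,-0.6],[0,0,0.01,0,0,0,-0.6],[0,0,0.007,0,0,0,-0.6],[0,0,0,0,0,0,-0.6],[0,0,0,0,0,0,-0.6]]]'
python3 - <<'E'
from h import *
delta(capc+.0215*n,RG)
p,d=ctrl.camera('scene');crop(p,170,270,130,210,7,'pics/s2.png')
E
```

```text
time_s: 4.6
eef_pos: [0.6477, -0.1299, 0.0613]
eef_rot: [0.135, 0.58, 0.783, 0.181]
wrist_force: [0.2, -0.6, 0.3]
opening: 0.8
shift tool mm [-0.3  0.5  0. ] pos [ 0.6477 -0.1299  0.0613] t 4.6 F [ 0.2 -0.6  0.3] open 0.8
rotvec [0.001 0.001 0.   ] shift after turn mm [-0.3  0.5  0. ]
```

View pics/s2.png

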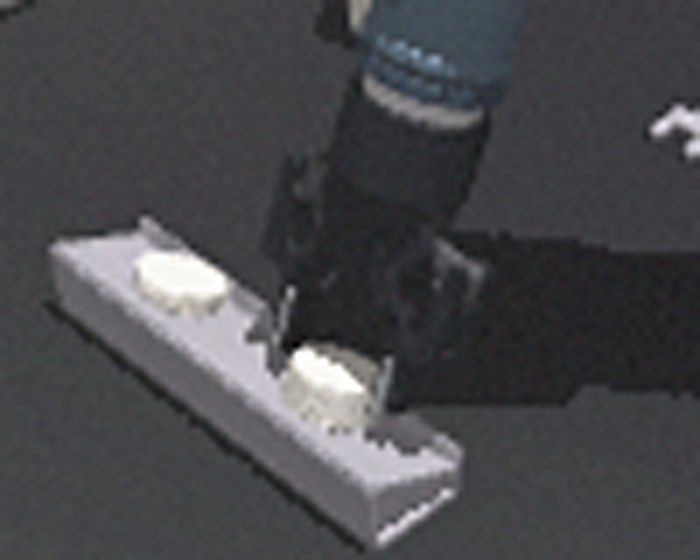

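```bash
python3 -m pendant '[[[0,0,0,0,0,0,-0.35],[0,0,0,0,0,0,-0.2],[0,0,0,0,0,0,1],[0,0,0,0,0,0,1],[0,0,0,0,0,0,1],[0,0,0,0,0,0,1],[0,0,0,0,0,0,1]]]'
python3 - <<'E'
from h import *
delta(capc+.0215*n,RG)
p,d=ctrl.camera('scene');crop(p,170,270,130,210,7,'pics/s3.png')
E
```

```text
time_s: 5.35
eef_pos: [0.6477, -0.1301, 0.0624]
eef_rot: [0.135, 0.58, 0.783, 0.181]
wrist_force: [-6.4, -0.3, 9.1]
opening: 0.594
shift tool mm [-0.1  0.2  1.1] pos [ 0.6477 -0.1301  0.0624] t 5.35 F [-6.4 -0.3  9.1] open 0.594
rotvec [0.001 0.002 0.001] shift after turn mm [-0.1  0.2  1.1]
```

View pics/s3.png

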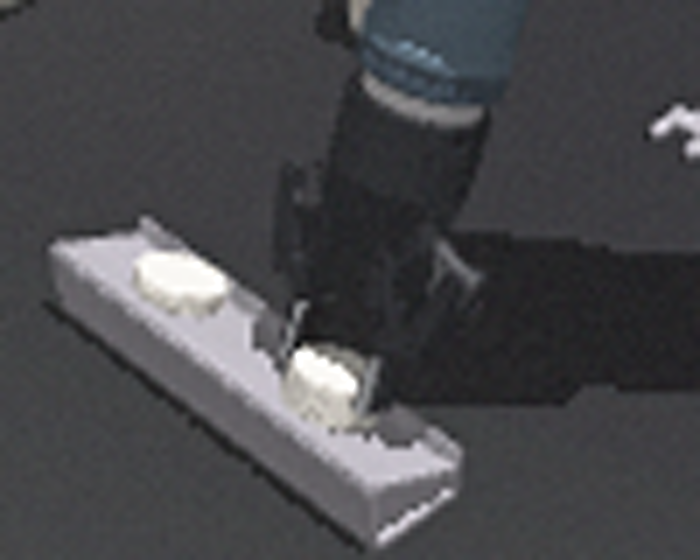

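```bash
python3 -m pendant '[[[0,0,-0.004,0,0,0,1],[0,0,-0.008,0,0,0,1],[0,0,-0.015,0,0,0,1],[0,0,-0.02,0,0,0,1],[0,0,-0.025,0,0,0,1],[0,0,-0.025,0,0,0,1],[0,0,-0.02,0,0,0,1],[0,0,-0.01,0,0,0,1],[0,0,0,0,0,0,1],[0,0,0,0,0,0,1]]]'
python3 - <<'E'
from h import *
seat=np.array([.6183,.1403,.0405])
# upright, tool x yaw: keep current-ish
RU=rot([-np.sin(yawR),np.cos(yawR),0],[0,0,-1])
delta(seat+[0,0,.15],RU)
p,d=ctrl.camera('scene');crop(p,170,290,90,190,6,'pics/s4.png')
E
```

```text
time_s: 6.4
eef_pos: [0.5941, -0.1458, 0.1749]
eef_rot: [0.134, 0.58, 0.783, 0.181]
wrist_force: [0.1, -0.4, -0.3]
opening: 0.586
shift tool mm [266.7 102.3  32.3] pos [ 0.5941 -0.1458  0.1749] t 6.4 F [ 0.1 -0.4 -0.3] open 0.586
rotvec [ 0.454  0.001 -0.   ] shift after turn mm [266.7 106.3 -15.6]
```

View pics/s4.png

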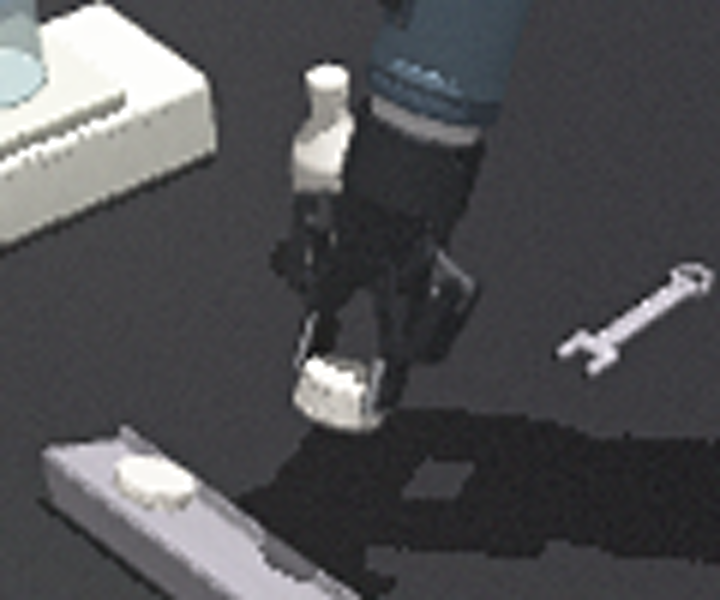

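```bash
python3 -m pendant '[[[0,0,-0.01,0.1135,0,0,1],[0,0,0,0.1135,0,0,1],[0,0,0,0.1135,0,0,1],[0,0,0,0.1135,0,0,1],[0,0,0,0,0,0,1]]]'
python3 -m pendant '[[[0.013,0.005,0,0,0,0,1],[0.028,0.011,0,0,0,0,1],[0.028,0.011,0,0,0,0,1],[0.028,0.011,0,0,0,0,1],[0.028,0.011,0,0,0,0,1],[0.028,0.011,0,0,0,0,1],[0.028,0.011,0,0,0,0,1],[0.028,0.011,0,0,0,0,1],[0.028,0.011,0,0,0,0,1],[0.018,0.008,0,0,0,0,1]]]'
python3 -m pendant '[[[0,0,0,0,0,0,1],[0,0,0,0,0,0,1]]]'
python3 - <<'E'
from h import *
seat=np.array([.6183,.1403,.0405])
RU=rot([-np.sin(yawR),np.cos(yawR),0],[0,0,-1])
delta(seat+[0,0,.1],RU)
for nn in('scene','top'):
    p,d=ctrl.camera(nn);np.savez(f'{nn}5.npz',p=p,d=d)
    if nn=='scene': crop(p,210,330,150,250,6,'pics/s5.png')
    else: crop(p,150,270,110,210,6,'pics/t5.png')
E
```

```text
time_s: 6.95
eef_pos: [0.5915, -0.1459, 0.1828]
eef_rot: [-0.001, 0.595, 0.804, -0.001]
wrist_force: [1.0, 1.0, -0.5]
opening: 0.581
time_s: 7.95
eef_pos: [0.6112, 0.1288, 0.1833]
eef_rot: [-0.0, 0.595, 0.803, 0.001]
wrist_force: [0.3, 0.0, 0.3]
opening: 0.587
time_s: 8.15
eef_pos: [0.6117, 0.1266, 0.1834]
eef_rot: [0.0, 0.595, 0.803, 0.0]
wrist_force: [0.2, 0.2, 0.2]
opening: 0.581
shift tool mm [11.2 10.3 42.9] pos [0.6117 0.1266 0.1834] t 8.15 F [0.2 0.2 0.2] open 0.581
rotvec [0. 0. 0.] shift after turn mm [11.2 10.3 42.9]
```

View pics/s5.png

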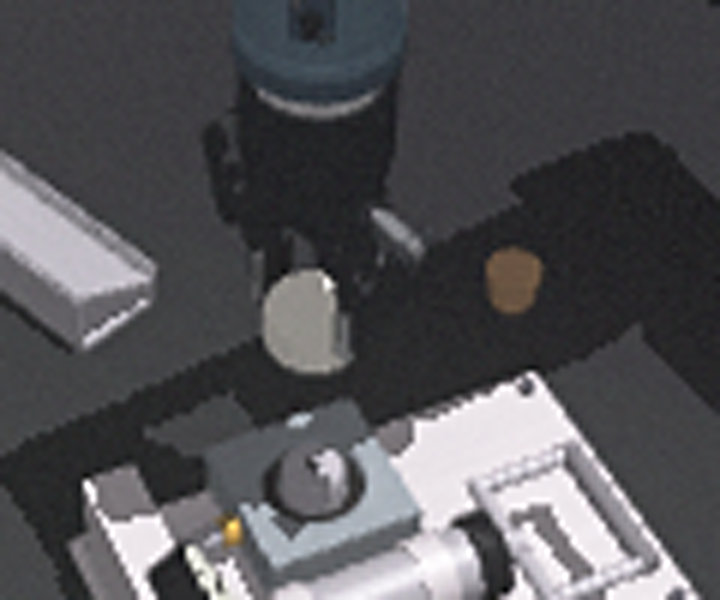

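View pics/t5.png

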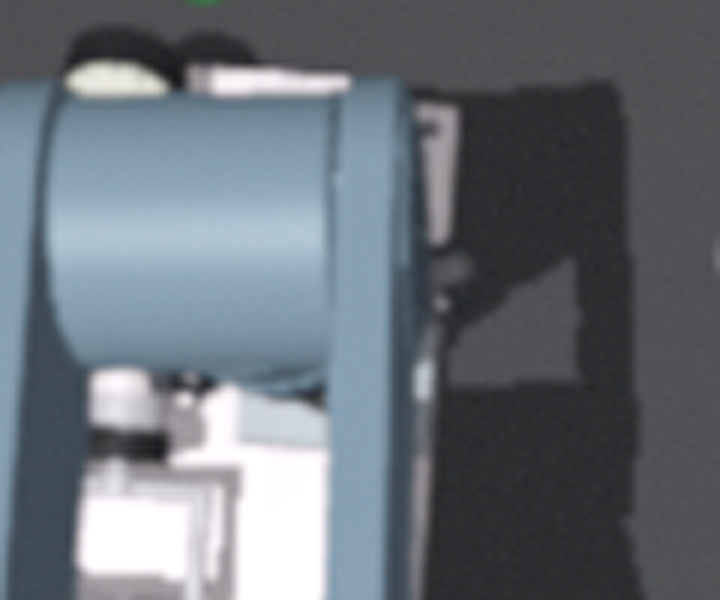

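```bash
python3 - <<'E'
from h import *
p,d=load('scene',5);P=pts('scene',d)
# cap face crop centre (305,320)/6+ (210,150)
sub=(slice(150+46,150+62),slice(210+44,210+60))
print(p[196:214:2,252:272:2].sum(-1)//3)
print((P[196:214:2,252:272:2,2]*1000).round())
m=np.zeros(d.shape,bool);m[197:211,255:265]=1
m&=(p.sum(-1)>380)
q=P[m];c=np.median(q,0);print(c,len(q))
q=q[np.linalg.norm(q-c,axis=1)<.04]
for _ in range(3):
    c=q.mean(0);u,s,vt=np.linalg.svd(q-c);nn=vt[2];nn*=np.sign(nn@np.array([.985,.754,.968])-nn@c);r=(q-c)@nn;q=q[abs(r)<.006]
print(c,nn,r.std(),len(q))
pp,R,_=cur();print('in tool',R.inv().apply(nn),R.inv().apply(c-pp))
E
```

```text
[[ 65  31  47 139 144 140 225  34  40  34]
 [ 86  44 144 141 143 139 184  39  36  57]
 [ 66 141 141 141 141 140 144  61  41  32]
 [ 67 138 142 143 142 141 145  78  52  38]
 [ 63 138 142 143 143 141 144  82  52  34]
 [ 43 135 135 140 144 140 144  80  55  37]
 [ 39  67 138 136 140 140 144 101  67  40]
 [ 43  41  79 143 136 137 146 145  56  43]
 [ 40  44  40  43  66  69  74  45  39  43]]
[[179. 182. 176. 174. 174. 174. 174. 229. 224. 209.]
 [169. 175. 173. 172. 173. 170. 172. 212. 218. 216.]
 [ -5. 174. 175. 174. 172. 173. 174. 208. 214. 210.]
 [ -1. 177. 173. 173. 174. 177. 174. 198. 204. 201.]
 [  0. 170. 173. 171. 174. 176. 176. 185. 191. 190.]
 [  0. 160. 169. 173. 172. 172. 172. 180. 180. 182.]
 [  1.   0. 158. 161. 167. 168. 166. 169. 169. 166.]
 [ -1.  -0.   4. 156. 157. 158. 157. 152.   2.   0.]
 [  1.   3.  -1.  -1.   0.   1.   0.  -2.  -1.   1.]]
[0.62137701 0.13241957 0.17240925] 136
[0.61874936 0.12840442 0.17215379] [0.084417   0.06221721 0.99448619] 0.0022621917240309417 99
in tool [ 0.0345967   0.09913013 -0.99447287] [0.00091454 0.00713987 0.01156037]
```

```bash
python3 - <<'E'
from h import *
p,d=load('scene',5);crop(p,245,275,185,220,16,'pics/s5b.png')
E
```

```text
(no output)
```

View pics/s5b.png

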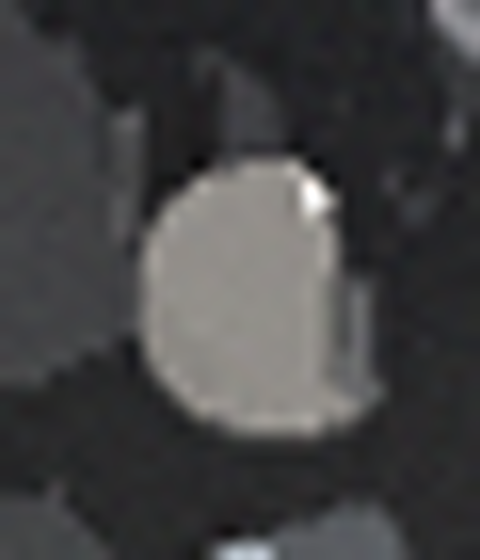

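```bash
python3 - <<'E'
from h import *
p,d=load('scene',5);P=pts('scene',d)
m=np.zeros(d.shape,bool);m[195:206,253:266]=1
m&=(p.sum(-1)>390)&(abs(P[...,2]-.174)<.008)
q=P[m];A=np.c_[q[:,:2]-q[:,:2].mean(0),np.ones(len(q))];s,res,_,_=np.linalg.lstsq(A,q[:,2],rcond=None)
print(s,np.sqrt(res/len(q)),len(q));print(q[:,:2].min(0),q[:,:2].max(0))
pp,R,_=cur();print(pp)
for w in([pp[0],pp[1],.1735],):print(proj('scene',w),((proj('scene',w)[0]-245+.5)*16,(proj('scene',w)[1]-185+.5)*16))
# predicted outline of top face if centred at TCP
th=np.linspace(0,2*np.pi,13)
print([tuple(int((a-o+.5)*16) for a,o in zip(proj('scene',(pp[0]+.026*np.cos(t),pp[1]+.026*np.sin(t),.1735)),(245,185))) for t in th])
E
```

```text
[-0.00674935  0.04732925  0.17333743] [0.00173181] 108
[0.59516089 0.10143769] [0.63705922 0.14407295]
[0.61217432 0.12546758 0.18371235]
(np.float64(261.23709199315005), np.float64(200.4901717552322)) (np.float64(267.7934718904007), np.float64(255.84274808371538))
[(149, 304), (199, 342), (267, 356), (335, 343), (385, 307), (402, 257), (383, 207), (334, 171), (268, 158), (201, 170), (152, 205), (133, 254), (149, 304)]
```

```bash
python3 -m pendant '[[[0.006,0.005,0.01,0,0,0,1],[0.006,0.005,0.015,0,0,0,1],[0,0,0.015,0,0,0,1],[0,0,0.005,0,0,0,1],[0,0,0,0,0,0,1],[0,0,0,0,0,0,1],[0,0,0,0,0,0,1]]]'
python3 - <<'E'
from h import *
seat=np.array([.6183,.1403,.0405])
RU=rot([-np.sin(yawR),np.cos(yawR),0],[0,0,-1])
delta(seat+[0,0,.035],RU)
p,d=ctrl.camera('scene');np.savez('scene6.npz',p=p,d=d);crop(p,210,310,170,250,7,'pics/s6.png')
delta(seat+[0,0,.035],RU)
E
```

```text
time_s: 8.95
eef_pos: [0.6193, 0.1405, 0.1397]
eef_rot: [0.001, 0.596, 0.803, 0.0]
wrist_force: [0.1, 0.6, 1.0]
opening: 0.584
shift tool mm [ 0.2 -1.1 64.2] pos [0.6193 0.1405 0.1397] t 8.95 F [0.1 0.6 1. ] open 0.584
rotvec [ 0.002  0.001 -0.001] shift after turn mm [ 0.1 -1.  64.2]
shift tool mm [ 0.2 -1.2 64.3] pos [0.6194 0.1405 0.1398] t 9.0 F [-0.1 -0.1  0.6] open 0.577
rotvec [ 0.002  0.001 -0.001] shift after turn mm [ 0.1 -1.1 64.3]
```

View pics/s6.png

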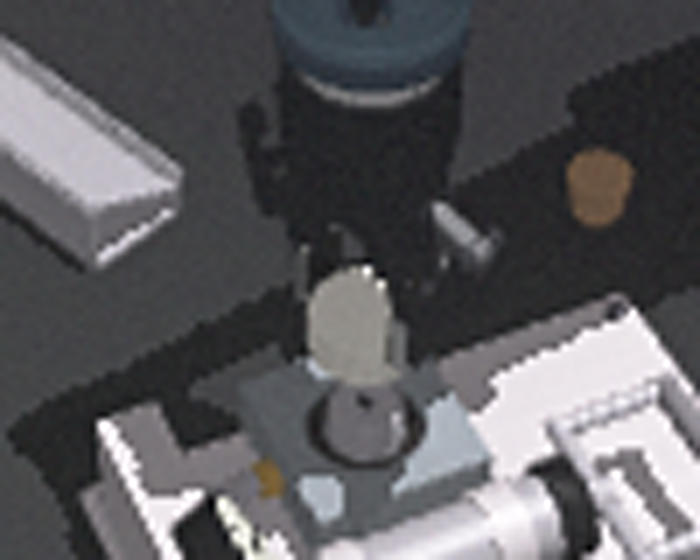

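```bash
python3 -m pendant '[[[0,-0.001,0.01,0,0,0,1],[0,0,0.015,0,0,0,1],[0,0,0.015,0,0,0,1],[0,0,0.01,0,0,0,1],[0,0,0.002,0,0,0,1],[0,0,0,0,0,0,1],[0,0,0,0,0,0,1]]]'
python3 - <<'E'
from h import *
seat=np.array([.6183,.1403,.0405])
delta(seat+[0,0,.034])
p,d=ctrl.camera('scene');np.savez('scene7.npz',p=p,d=d);crop(p,230,300,190,250,10,'pics/s7.png')
E
```

```text
time_s: 9.7
eef_pos: [0.6184, 0.1403, 0.0874]
eef_rot: [0.001, 0.596, 0.803, 0.0]
wrist_force: [0.6, 0.1, -0.6]
opening: 0.583
shift tool mm [ 0.  -0.1 12.9] pos [0.6184 0.1403 0.0874] t 9.7 F [ 0.6  0.1 -0.6] open 0.583
```

View pics/s7.png

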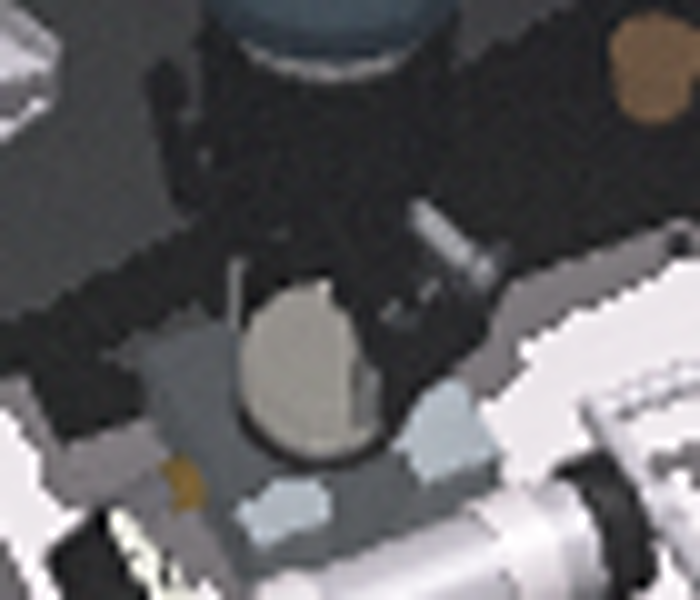

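Cap is over the recess (around pixel 310,380 of the crop), concentric with the dark ring. I lower it the last 13 mm.

```bash
python3 -m pendant '[[[0,0,0.002,0,0,0,1],[0,0,0.002,0,0,0,1],[0,0,0.002,0,0,0,1],[0,0,0.002,0,0,0,1],[0,0,0.001,0,0,0,1],[0,0,0.001,0,0,0,1],[0,0,0,0,0,0,1],[0,0,0,0,0,0,1]]]'
python3 -m pendant '[[[0,0,0.001,0,0,0,1],[0,0,0.001,0,0,0,1],[0,0,0,0,0,0,1],[0,0,0,0,0,0,1]]]'
```

```text
time_s: 10.55
eef_pos: [0.6179, 0.1402, 0.077]
eef_rot: [0.001, 0.596, 0.803, -0.0]
wrist_force: [-0.0, -0.8, -0.0]
opening: 0.584
time_s: 10.95
eef_pos: [0.6179, 0.1402, 0.075]
eef_rot: [0.0, 0.596, 0.803, -0.0]
wrist_force: [-0.1, -0.4, -0.7]
opening: 0.586
```

```bash
python3 -m pendant '[[[0,0,0.0007,0,0,0,1],[0,0,0.0007,0,0,0,1],[0,0,0,0,0,0,1],[0,0,0,0,0,0,1]]]'
python3 - <<'E'
from h import *
p,d=ctrl.camera('scene');np.savez('scene8.npz',p=p,d=d);crop(p,230,300,190,250,10,'pics/s8.png')
P=pts('scene',d);m=np.zeros(d.shape,bool);m[190:250,245:275]=1;m&=(p.sum(-1)>390)&(abs(P[...,2]-.0645)<.008)&(np.linalg.norm(P[...,:2]-[.618,.140],axis=-1)<.028)
print(np.median(P[m],0),m.sum())
E
```

```text
time_s: 11.35
eef_pos: [0.618, 0.1402, 0.0742]
eef_rot: [0.001, 0.596, 0.803, -0.0]
wrist_force: [-2.1, 0.2, 5.7]
opening: 0.581
[0.62471409 0.14005989 0.06419466] 111
```

View pics/s8.png

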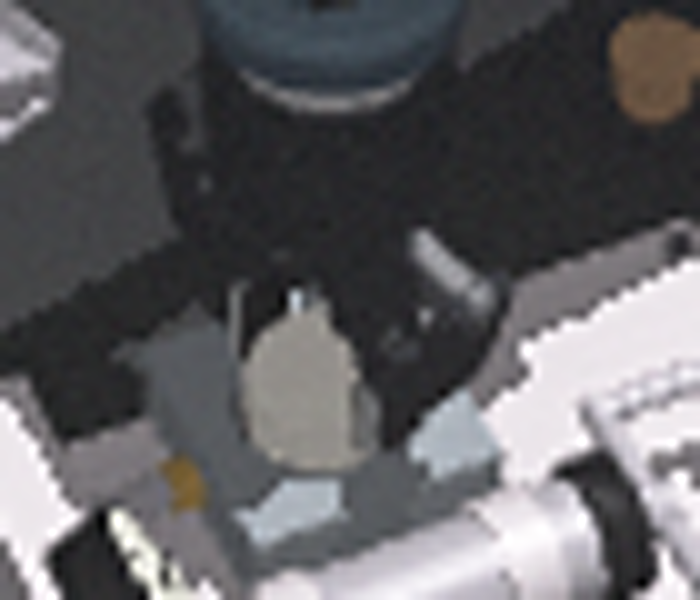

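```bash
python3 -m pendant '[[[0,0,0,0,0,0,-0.3],[0,0,0,0,0,0,-0.5],[0,0,0,0,0,0,-0.6],[0,0,0,0,0,0,-0.6],[0,0,0,0,0,0,-0.6],[0,0,-0.005,0,0,0,-0.6],[0,0,-0.015,0,0,0,-0.6],[0,0,-0.025,0,0,0,-0.6],[0,0,-0.03,0,0,0,-0.6],[0,0,-0.03,0,0,0,-0.6]]]'
python3 -m pendant '[[[0,0,-0.03,0,0,0,-0.6],[0,0,-0.015,0,0,0,-0.6],[0,0,0,0,0,0,-0.6],[0,0,0,0,0,0,-0.6]]]'
python3 - <<'E'
from h import *
p,d=ctrl.camera('scene');np.savez('scene9.npz',p=p,d=d);crop(p,230,330,190,265,8,'pics/s9.png')
P=pts('scene',d);m=np.zeros(d.shape,bool);m[190:250,240:275]=1;m&=(p.sum(-1)>390)&(abs(P[...,2]-.0645)<.008)&(np.linalg.norm(P[...,:2]-[.618,.140],axis=-1)<.032)
q=P[m];print(np.median(q,0),(q.min(0)+q.max(0))/2,m.sum())
A=np.c_[q[:,:2]-q[:,:2].mean(0),np.ones(len(q))];print(np.linalg.lstsq(A,q[:,2],rcond=None)[0])
b=np.array([.4995,.245,.065]);a=-.069
print('now',cur()[0],'yaw');delta(b+[0,0,.1],rot([np.cos(a),np.sin(a),0],[0,0,-1]))
E
```

```text
time_s: 12.4
eef_pos: [0.6179, 0.1403, 0.181]
eef_rot: [0.001, 0.596, 0.803, 0.0]
wrist_force: [0.0, 0.4, 0.4]
opening: 0.803
time_s: 12.8
eef_pos: [0.6174, 0.1403, 0.2231]
eef_rot: [0.0, 0.596, 0.803, -0.0]
wrist_force: [-0.3, 0.5, -0.5]
opening: 0.8
[0.61806536 0.1429343  0.06385543] [0.61763127 0.13949839 0.06245093] 165
[ 0.00096605 -0.00736072  0.06365281]
now [0.61690804 0.14028429 0.22200765] yaw
shift tool mm [134.3 -81.9  57.1] pos [0.6169 0.1403 0.222 ] t 12.85 F [ 0.2 -0.6 -0.2] open 0.802
rotvec [-1.000e-03  2.000e-03  1.934e+00] shift after turn mm [-124.3  -96.4   57. ]
```

View pics/s9.png

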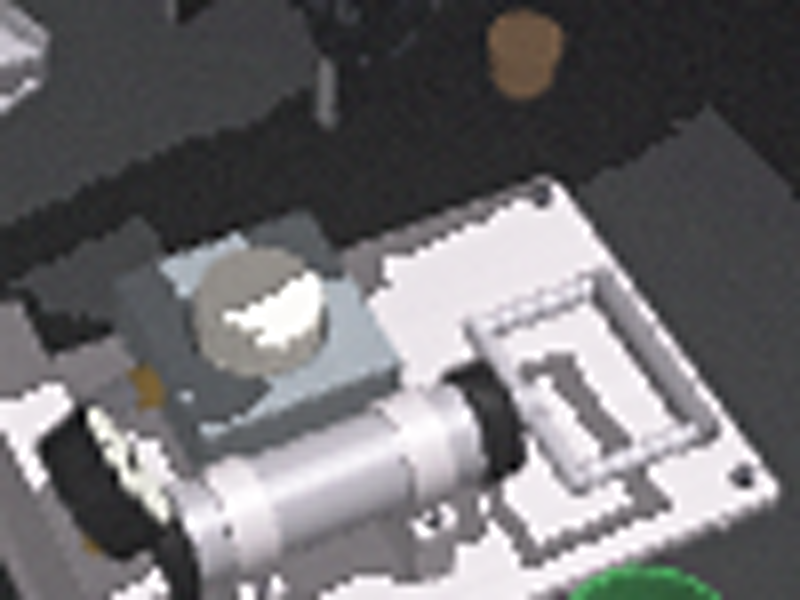

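```bash
python3 - <<'E'
from h import *
a=-.069;X=np.array([np.cos(a),np.sin(a),0]);Y=np.array([-np.sin(a),np.cos(a),0]);s=np.array([.6183,.1403,0])
for k,nn in((0,'top'),(0,'scene'),(9,'scene')):
    p,d=load(nn,k);P=pts(nn,d);L=np.stack([(P-s)@X,(P-s)@Y,P[...,2]],-1)
    m=(abs(L[...,2]-.066)<.011)&(L[...,0]<-.1)&(L[...,0]>-.16)&(abs(L[...,1]-.095)<.028)
    q=L[m];print(nn,k,m.sum(),np.median(q,0).round(4),np.percentile(q[:,0],[2,10,50,90,98]).round(4),np.percentile(q[:,2],[10,50,90]).round(4))
    m=(abs(L[...,2]-.066)<.011)&(L[...,0]<-.06)&(L[...,0]>-.15)&(abs(L[...,1]-.095)<.06)
    q=L[m];print('  y ext',np.percentile(q[:,1],[1,5,95,99]).round(4))
p,d=load('top',0)
for ly in(.075,.095,.115):
    xs=np.arange(-.15,-.1,.003);v=[]
    for x in xs:
        u,w=proj('top',s+X*x+Y*ly+[0,0,.065]);v.append(int(cv2.getRectSubPix(p[...,1].copy(),(1,1),(u,w))[0,0]))
    print(ly,list(zip((xs*1000).round().astype(int).tolist(),v)))
E
```

```text
top 0 100 [-0.1279  0.0956  0.0701] [-0.1351 -0.1337 -0.1279 -0.1227 -0.1216] [0.0674 0.0701 0.0735]
  y ext [0.05   0.0518 0.1368 0.1389]
scene 0 67 [-0.1273  0.0946  0.0707] [-0.1362 -0.1337 -0.1273 -0.124  -0.1234] [0.0662 0.0707 0.0734]
  y ext [0.0516 0.055  0.1393 0.1403]
scene 9 66 [-0.1278  0.0951  0.071 ] [-0.136  -0.1338 -0.1278 -0.1241 -0.1231] [0.0667 0.071  0.0733]
  y ext [0.0515 0.0545 0.1394 0.1406]
0.075 [(-150, 243), (-147, 243), (-144, 243), (-141, 241), (-138, 224), (-135, 182), (-132, 159), (-129, 163), (-126, 144), (-123, 126), (-120, 131), (-117, 140), (-114, 151), (-111, 189), (-108, 229), (-105, 242), (-102, 242)]
0.095 [(-150, 244), (-147, 244), (-144, 244), (-141, 243), (-138, 231), (-135, 194), (-132, 172), (-129, 171), (-126, 149), (-123, 131), (-120, 138), (-117, 143), (-114, 162), (-111, 210), (-108, 240), (-105, 243), (-102, 243)]
0.115 [(-150, 241), (-147, 244), (-144, 244), (-141, 243), (-138, 228), (-135, 190), (-132, 165), (-129, 170), (-126, 152), (-123, 130), (-120, 132), (-117, 141), (-114, 143), (-111, 147), (-108, 158), (-105, 166), (-102, 171)]
```

```bash
python3 -m pendant '[[[0,0,0,0,0,0.12,0],[0,0,0,0,0,0.12,0],[0,0,0,0,0,0.12,0],[0,0,0,0,0,0.12,0],[0,0,0,0,0,0.12,0],[0,0,0,0,0,0.12,0],[0,0,0,0,0,0.12,0],[0,0,0,0,0,0.12,0],[0,0,0,0,0,0.12,0],[0,0,0,0,0,0.12,0]]]'
python3 -m pendant '[[[0,0,0,0,0,0.12,0],[0,0,0,0,0,0.12,0],[0,0,0,0,0,0.12,0],[0,0,0,0,0,0.12,0],[0,0,0,0,0,0.12,0],[0,0,0,0,0,0.12,0],[0,0,0,0,0,0,0],[0,0,0,0,0,0,0]]]'
cat >> h.py <<'E'
bar=np.array([.4966,.2440,.065]);a=-.069;RB=rot([np.cos(a),np.sin(a),0],[0,0,-1])
E
python3 -c "
from h import *
delta(bar+[0,0,.1],RB)"
```

```text
time_s: 13.85
eef_pos: [0.6166, 0.1403, 0.221]
eef_rot: [-0.0, 0.946, 0.324, -0.002]
wrist_force: [-0.2, 0.4, -0.0]
opening: 0.503
time_s: 14.65
eef_pos: [0.6171, 0.1403, 0.222]
eef_rot: [0.0, 1.0, -0.026, -0.001]
wrist_force: [-0.1, -0.8, 1.2]
opening: 0.499
shift tool mm [-125.6  -97.4   57.1] pos [0.6171 0.1403 0.222 ] t 14.65 F [-0.1 -0.8  1.2] open 0.499
rotvec [0.001 0.002 0.017] shift after turn mm [-127.4  -95.2   57. ]
```

```bash
python3 -m pendant '[[[-0.013,-0.01,0,0,0,0.017,0],[-0.025,-0.019,0,0,0,0,0],[-0.025,-0.019,0,0,0,0,0],[-0.025,-0.019,0.01,0,0,0,0],[-0.025,-0.019,0.02,0,0,0,0],[-0.014,-0.009,0.02,0,0,0,0],[0,0,0.007,0,0,0,0],[0,0,0,0,0,0,0],[0,0,0,0,0,0,0]]]'
python3 - <<'E'
from h import *
delta(bar+[0,0,.006],RB)
for nn in('scene','top'):
    p,d=ctrl.camera(nn);np.savez(f'{nn}10.npz',p=p,d=d)
    if nn=='scene': crop(p,250,350,170,260,7,'pics/s10.png')
    else: crop(p,140,240,140,235,6,'pics/t10.png')
E
```

```text
time_s: 15.55
eef_pos: [0.4991, 0.2435, 0.1671]
eef_rot: [0.0, 0.999, -0.036, 0.001]
wrist_force: [0.2, 0.2, 0.5]
opening: 0.5
shift tool mm [-2.7 -0.4 96.1] pos [0.4991 0.2435 0.1671] t 15.55 F [0.2 0.2 0.5] open 0.5
rotvec [ 0.001 -0.002 -0.003] shift after turn mm [-2.5 -0.4 96.1]
```

View pics/s10.png

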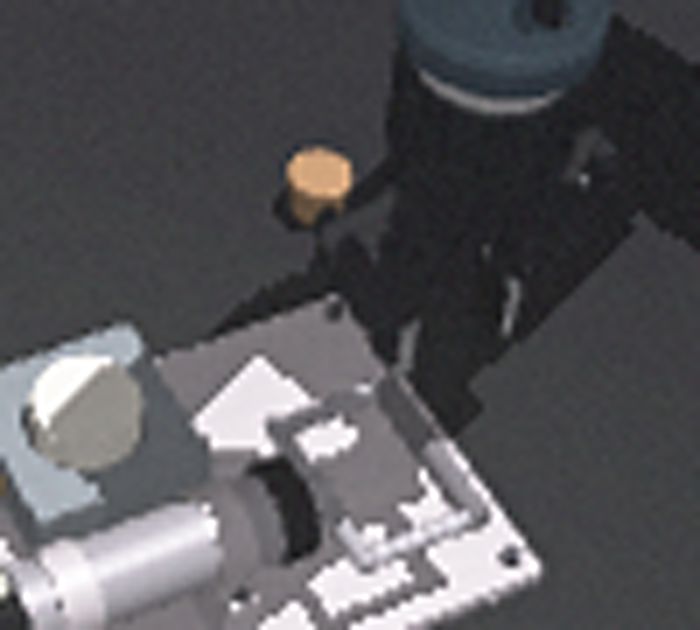

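View pics/t10.png

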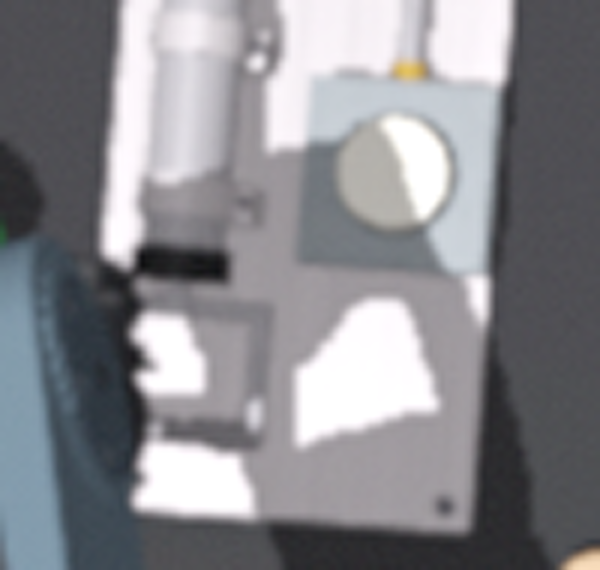

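```bash
python3 -m pendant '[[[-0.0025,0,0.01,0,0,-0.003,0],[0,0,0.02,0,0,0,0],[0,0,0.018,0,0,0,0],[0,0,0.01,0,0,0,0],[0,0,0,0,0,0,0],[0,0,0,0,0,0,0],[0,0,0,0,0,0,0]]]'
python3 - <<'E'
from h import *
delta(bar+[0,0,.006],RB)
for nn in('scene','top'):
    p,d=ctrl.camera(nn);np.savez(f'{nn}11.npz',p=p,d=d)
    if nn=='scene': crop(p,270,340,195,255,10,'pics/s11.png')
    else: crop(p,140,200,170,230,10,'pics/t11.png')
E
```

```text
time_s: 16.35
eef_pos: [0.4962, 0.2442, 0.1095]
eef_rot: [0.0, 0.999, -0.034, 0.001]
wrist_force: [0.3, 0.7, 0.6]
opening: 0.501
shift tool mm [ 0.3  0.2 38.5] pos [0.4962 0.2442 0.1095] t 16.35 F [0.3 0.7 0.6] open 0.501
rotvec [ 0.    -0.002  0.   ] shift after turn mm [ 0.4  0.2 38.5]
```

View pics/s11.png

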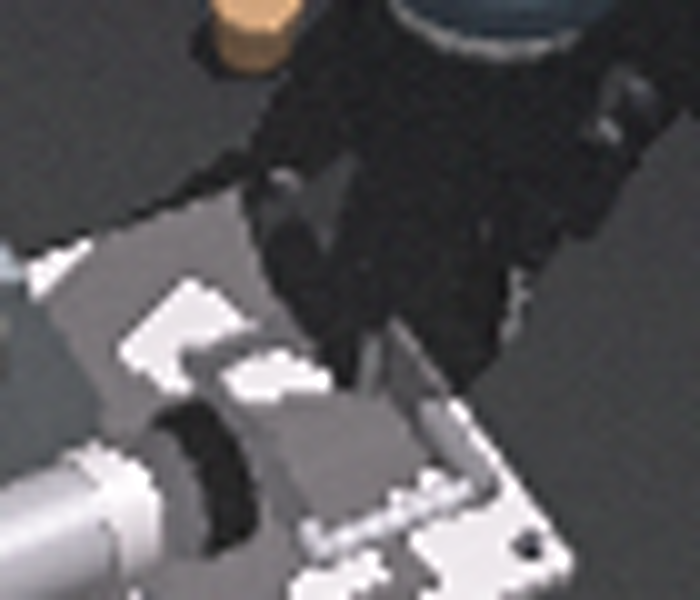

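View pics/t11.png

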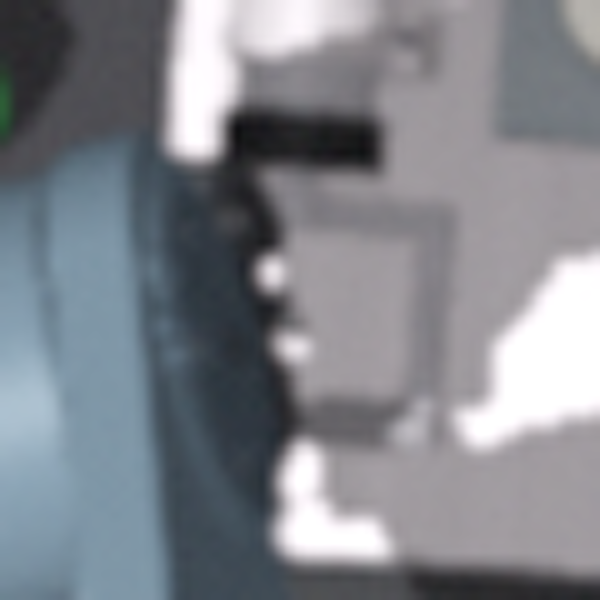

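```bash
python3 -m pendant '[[[0,0,0.008,0,0,0,0],[0,0,0.01,0,0,0,0],[0,0,0.01,0,0,0,0],[0,0,0.007,0,0,0,0],[0,0,0.003,0,0,0,0],[0,0,0,0,0,0,0],[0,0,0,0,0,0,0]]]'
python3 - <<'E'
from h import *
delta(bar+[0,0,.006],RB)
for nn in('scene',):
    p,d=ctrl.camera(nn);np.savez(f'{nn}12.npz',p=p,d=d)
    crop(p,270,340,195,255,10,'pics/s12.png')
E
```

```text
time_s: 17.15
eef_pos: [0.4955, 0.2441, 0.0705]
eef_rot: [0.0, 0.999, -0.034, 0.0]
wrist_force: [0.1, 0.6, 0.0]
opening: 0.499
shift tool mm [ 1.1  0.  -0.5] pos [0.4955 0.2441 0.0705] t 17.15 F [0.1 0.6 0. ] open 0.499
rotvec [ 0.001 -0.001  0.   ] shift after turn mm [ 1.1  0.  -0.5]
```

View pics/s12.png

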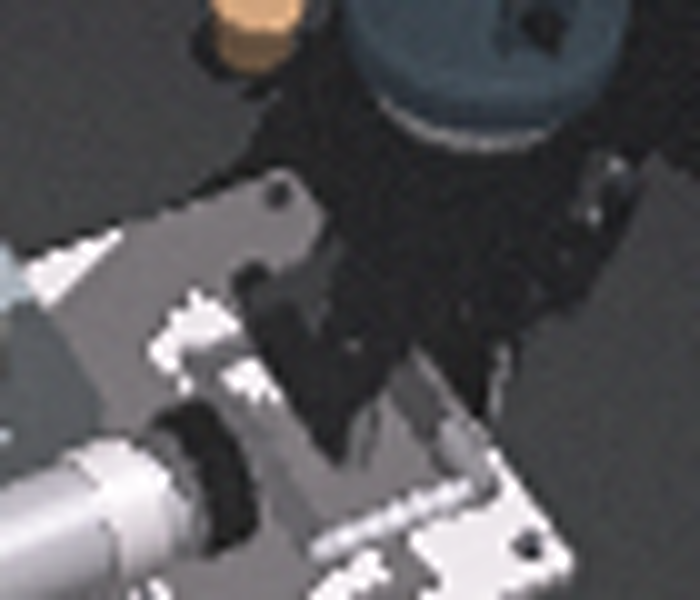

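```bash
python3 -m pendant '[[[0.001,0,0,0,0,0,0.3],[0,0,0,0,0,0,0.5],[0,0,0,0,0,0,1],[0,0,0,0,0,0,1],[0,0,0,0,0,0,1],[0,0,0,0,0,0,1],[0,0,0,0,0,0,1],[0,0,0,0,0,0,1]]]'
python3 - <<'E'
from h import *
delta(bar+[0,0,.006],RB);p,R,o=cur();print(p,o['wrist_force'])
E
```

```text
time_s: 18.0
eef_pos: [0.4953, 0.2442, 0.0709]
eef_rot: [0.0, 0.999, -0.034, -0.001]
wrist_force: [-4.9, -0.3, 7.2]
opening: 0.144
shift tool mm [ 1.3  0.1 -0.1] pos [0.4953 0.2442 0.0709] t 18.0 F [-4.9 -0.3  7.2] open 0.144
rotvec [0.001 0.002 0.   ] shift after turn mm [ 1.3  0.1 -0.1]
[0.49534439 0.2441505  0.07090027] [-4.93331526 -0.29445475  7.22010613]
```

```bash
python3 -m pendant '[[[-0.003,0,0,0,0,0,1],[-0.005,0,0,0,0,0,1],[-0.006,0,0,0,0,0,1],[-0.006,0,0,0,0,0,1],[-0.006,0,0,0,0,0,1],[-0.004,0,0,0,0,0,1],[0,0,0,0,0,0,1],[0,0,0,0,0,0,1]]]'
python3 - <<'E'
from h import *
p0=np.array([.4953,.2442,.0709]);p,R,o=cur();print('pulled',RB.inv().apply(p-p0)*1000,o['wrist_force'],o['opening'])
p,d=ctrl.camera('scene');np.savez('scene13.npz',p=p,d=d);crop(p,270,340,195,255,10,'pics/s13.png')
p,d=ctrl.camera('top');np.savez('top13.npz',p=p,d=d);crop(p,140,200,170,230,10,'pics/t13.png')
E
```

```text
time_s: 18.8
eef_pos: [0.4689, 0.2461, 0.071]
eef_rot: [-0.0, 0.999, -0.035, 0.003]
wrist_force: [8.5, -0.9, -6.9]
opening: 0.141
pulled [-26.49736773  -0.07138286  -0.11118565] [ 8.48593468 -0.85772002 -6.90921566] 0.1408405464090979
```

View pics/s13.png

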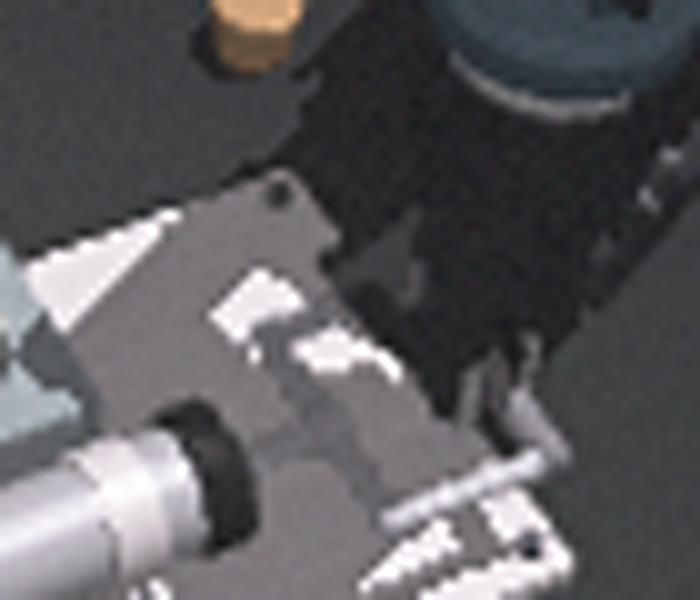

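View pics/t13.png

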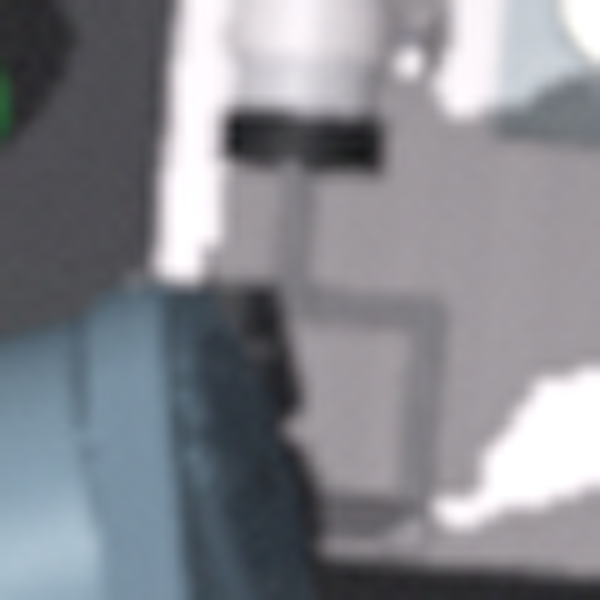

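```bash
python3 -m pendant '[[[-0.003,0,0,0,0,0,1],[-0.005,0,0,0,0,0,1],[-0.006,0,0,0,0,0,1],[-0.006,0,0,0,0,0,1],[-0.006,0,0,0,0,0,1],[-0.004,0,0,0,0,0,1],[-0.002,0,0,0,0,0,1],[0,0,0,0,0,0,1],[0,0,0,0,0,0,1],[0,0,0,0,0,0,1]]]'
cat > meas.py <<'E'
import sys
from h import *
k=sys.argv[1]
p0=np.array([.4953,.2442,.0709]);p,R,o=cur();print('pulled',(RB.inv().apply(p-p0)*1000).round(2),o['wrist_force'].round(1),o['opening'])
X=np.array([np.cos(a),np.sin(a),0]);Y=np.array([-np.sin(a),np.cos(a),0]);s=np.array([.6183,.1403,0])
for nn in('scene','top'):
    p,d=ctrl.camera(nn);np.savez(f'{nn}{k}.npz',p=p,d=d);P=pts(nn,d);L=np.stack([(P-s)@X,(P-s)@Y,P[...,2]],-1)
    crop(p,*((270,340,195,255,10) if nn=='scene' else (140,200,180,240,10)),f'pics/{nn}{k}.png')
    # yoke/arm extents on the visible right half, z~.07
    m=(abs(L[...,2]-.066)<.012)&(L[...,0]<-.09)&(L[...,0]>-.25)&(L[...,1]>.055)&(L[...,1]<.085)
    q=L[m];h,e=np.histogram(q[:,0]*1000,np.arange(-220,-85,3));print(nn,[(int(x),int(c)) for x,c in zip(e,h) if c])
E
python3 meas.py 14
```

```text
time_s: 19.9
eef_pos: [0.438, 0.2485, 0.0711]
eef_rot: [-0.0, 0.999, -0.035, 0.004]
wrist_force: [12.8, 0.6, -9.9]
opening: 0.141
pulled [-57.41  -0.3   -0.19] [12.8  0.6 -9.9] 0.1411009055501916
scene [(-193, 1), (-187, 2), (-184, 1), (-163, 1), (-160, 4), (-157, 2), (-154, 1), (-151, 3), (-148, 2), (-145, 1), (-142, 2), (-139, 2), (-136, 2), (-133, 7), (-130, 7), (-127, 10)]
top [(-193, 8), (-190, 8), (-187, 9), (-184, 9), (-181, 10), (-178, 4), (-175, 2), (-172, 2), (-169, 2), (-166, 2), (-163, 2), (-160, 2), (-157, 1), (-154, 2), (-151, 2), (-148, 2), (-145, 1), (-142, 2), (-139, 2), (-136, 2), (-133, 10), (-130, 11), (-127, 11), (-124, 6)]
```

View pics/scene14.png

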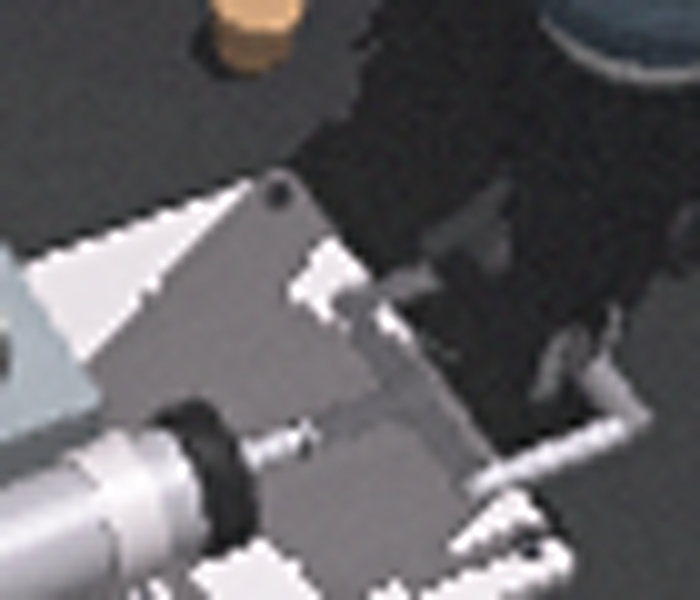

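View pics/top14.png

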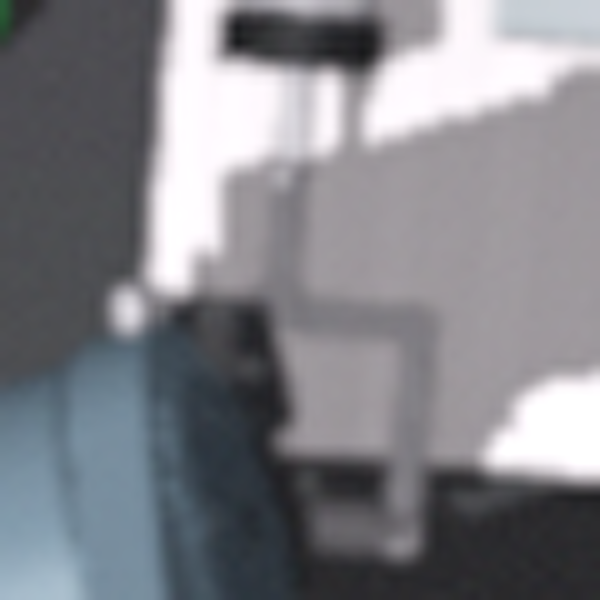

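```bash
python3 -m pendant '[[[-0.001,0,0,0,0,0,1],[-0.001,0,0,0,0,0,1],[0,0,0,0,0,0,1],[0,0,0,0,0,0,1],[0,0,0,0,0,0,1]]]'; python3 meas.py 15
python3 - <<'E'
from h import *
X=np.array([np.cos(a),np.sin(a),0]);Y=np.array([-np.sin(a),np.cos(a),0]);s=np.array([.6183,.1403,0])
# top-edge profile along rod
for nn in('scene','top'):
    p,d=load(nn,15)
    if nn=='scene': crop(p,285,310,225,250,24,'pics/s15z.png')
    else: crop(p,155,185,178,205,22,'pics/t15z.png')
    for z,ly in((.068,.095),(.070,.095),(.068,.098)):
        xs=np.arange(-.115,-.045,.002);v=[]
        for x in xs:
            u,w=proj(nn,s+X*x+Y*ly+[0,0,z]);v.append(int(cv2.getRectSubPix(p[...,1].copy(),(1,1),(u,w))[0,0]))
        print(nn,z,ly,list(zip((xs*1000).round().astype(int).tolist(),v)))
E
```

```text
time_s: 20.5
eef_pos: [0.4362, 0.2486, 0.0711]
eef_rot: [-0.0, 0.999, -0.035, 0.004]
wrist_force: [13.6, 0.7, -10.7]
opening: 0.139
pulled [-59.22  -0.29  -0.18] [ 13.6   0.7 -10.7] 0.13907094504933795
scene [(-190, 1), (-187, 3), (-163, 3), (-160, 1), (-157, 1), (-154, 4), (-151, 2), (-148, 1), (-145, 1), (-142, 4), (-139, 2), (-136, 4), (-133, 9), (-130, 12), (-127, 1)]
top [(-196, 7), (-193, 8), (-190, 9), (-187, 9), (-184, 10), (-181, 5), (-178, 3), (-175, 2), (-172, 2), (-169, 2), (-166, 2), (-163, 2), (-160, 2), (-157, 1), (-154, 2), (-151, 3), (-148, 2), (-145, 2), (-142, 2), (-139, 2), (-136, 4), (-133, 12), (-130, 10), (-127, 9)]
scene 0.068 0.095 [(-115, 103), (-113, 102), (-111, 102), (-109, 104), (-107, 104), (-105, 103), (-103, 102), (-101, 101), (-99, 104), (-97, 121), (-95, 179), (-93, 182), (-91, 142), (-89, 162), (-87, 234), (-85, 228), (-83, 206), (-81, 210), (-79, 230), (-77, 223), (-75, 209), (-73, 211), (-71, 212), (-69, 177), (-67, 115), (-65, 61), (-63, 54), (-61, 59), (-59, 59), (-57, 57), (-55, 50), (-53, 58), (-51, 102), (-49, 169), (-47, 223)]
scene 0.07 0.
[... 1478 characters left out ...]
8), (-89, 165), (-87, 173), (-85, 187), (-83, 202), (-81, 208), (-79, 210), (-77, 211), (-75, 213), (-73, 213), (-71, 212), (-69, 211), (-67, 209), (-65, 199), (-63, 179), (-61, 146), (-59, 106), (-57, 78), (-55, 64), (-53, 65), (-51, 64), (-49, 67), (-47, 79)]
top 0.068 0.098 [(-115, 129), (-113, 129), (-111, 129), (-109, 129), (-107, 130), (-105, 130), (-103, 129), (-101, 129), (-99, 132), (-97, 140), (-95, 158), (-93, 170), (-91, 173), (-89, 168), (-87, 178), (-85, 195), (-83, 210), (-81, 214), (-79, 214), (-77, 215), (-75, 217), (-73, 219), (-71, 219), (-69, 219), (-67, 219), (-65, 212), (-63, 195), (-61, 168), (-59, 123), (-57, 88), (-55, 65), (-53, 66), (-51, 65), (-49, 67), (-47, 73)]
```

View pics/s15z.png

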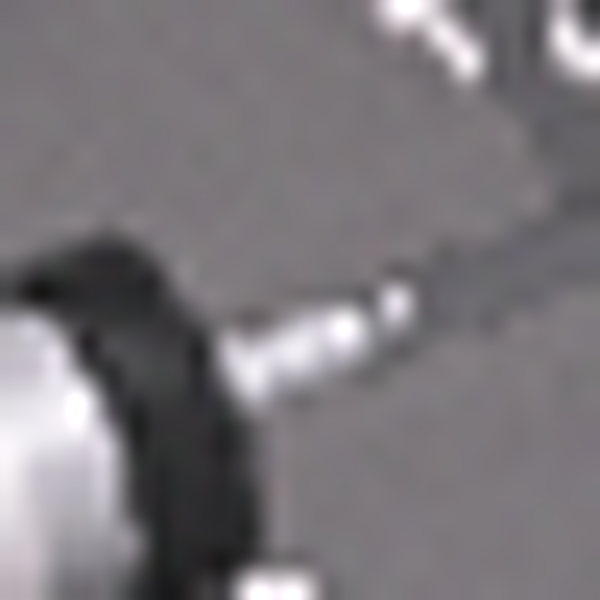

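View pics/t15z.png

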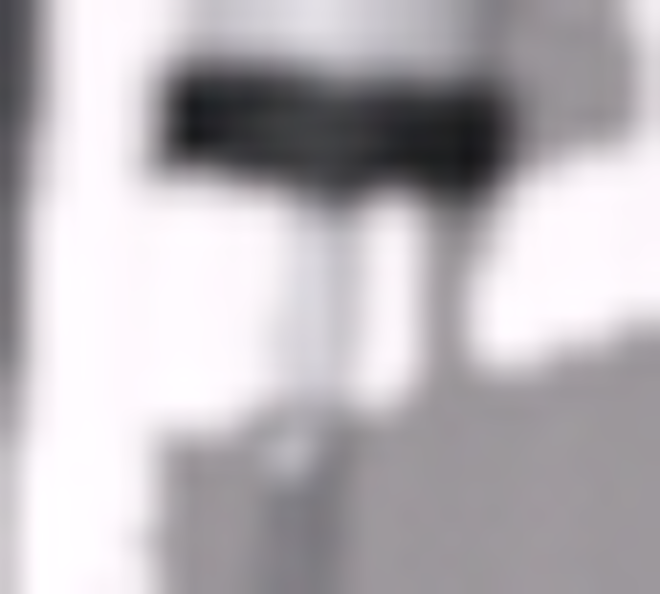

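```bash
python3 - <<'E'
from h import *
X=np.array([np.cos(a),np.sin(a),0]);Y=np.array([-np.sin(a),np.cos(a),0]);s=np.array([.6183,.1403,0])
def prof(k,z,lys,lo,hi):
    p,d=load('top',k);g=p[...,1].copy();xs=np.arange(lo,hi,.0005)
    return xs,np.mean([[cv2.getRectSubPix(g,(1,1),proj('top',s+X*x+Y*ly+[0,0,z]))[0,0] for x in xs] for ly in lys],0)
for k in(0,14,15):
    p,d=load('top',k);P=pts('top',d);L=np.stack([(P-s)@X,(P-s)@Y,P[...,2]],-1)
    off={0:0,14:-.0577,15:-.0595}[k]
    m=(abs(L[...,2]-.066)<.012)&(abs(L[...,1]-.071)<.009)
    for c,w in((-.1285+off,.013),(-.0705+off,.013)):
        q=L[m&(abs(L[...,0]-c)<w)];print(k,'bar' if c<-.12+off else 'yoke',len(q),q[:,0].mean().round(4),np.percentile(q[:,0],[3,97]).round(4))
E
```

```text
0 bar 32 -0.1288 [-0.1351 -0.1232]
0 yoke 18 -0.0708 [-0.0745 -0.0674]
14 bar 31 -0.1854 [-0.1914 -0.1796]
14 yoke 25 -0.1278 [-0.1324 -0.1235]
15 bar 33 -0.1874 [-0.1942 -0.1807]
15 yoke 22 -0.1293 [-0.1328 -0.1256]
```

```bash
python3 -m pendant '[[[-0.001,0,0,0,0,0,1],[0,0,0,0,0,0,1],[0,0,0,0,0,0,1],[0,0,0,0,0,0,1],[0,0,0,0,0,0,1],[0,0,0,0,0,0,1],[0,0,0,0,0,0,1],[0,0,0,0,0,0,1],[0,0,0,0,0,0,1],[0,0,0,0,0,0,1]]]'; python3 meas.py 16 | head -1
python3 - <<'E'
from h import *
p,d=load('scene',16);crop(p,220,340,180,260,6,'pics/s16.png')
crop(p,285,310,225,250,24,'pics/s16z.png')
P=pts('scene',d);m=(p.sum(-1)>390)&(abs(P[...,2]-.0645)<.006)&(np.linalg.norm(P[...,:2]-[.618,.140],axis=-1)<.03)
q=P[m];print(len(q),(q.min(0)+q.max(0))/2)
A=np.c_[q[:,:2]-q[:,:2].mean(0),np.ones(len(q))];print(np.linalg.lstsq(A,q[:,2],rcond=None)[0])
E
```

```text
time_s: 21.6
eef_pos: [0.4353, 0.2487, 0.0711]
eef_rot: [-0.001, 0.999, -0.035, 0.005]
wrist_force: [13.0, 0.6, -11.7]
opening: 0.139
pulled [-60.16  -0.31  -0.2 ] [ 13.    0.6 -11.7] 0.139353768967465
167 [0.61696907 0.14086754 0.06308477]
[-0.02280389 -0.02739521  0.06377948]
```

View pics/s16.png

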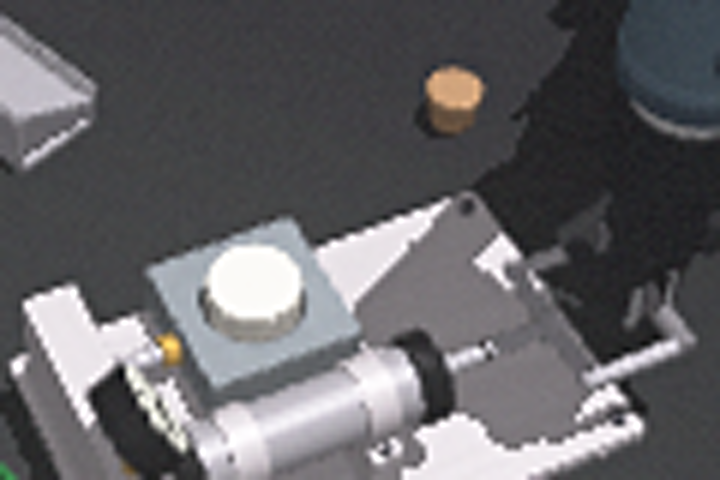

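View pics/s16z.png

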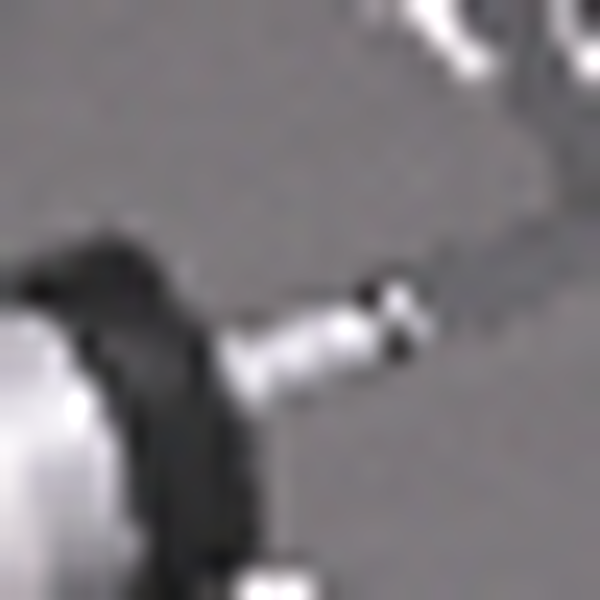

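```bash
python3 -c "
from h import *
o=ctrl.get_obs();print(o['time_s'],o['dq'].round(4),o['eef_pos'],o['wrist_force']);print(ctrl.hand_in())"
```

```text
21.7 [-0.     -0.0002  0.0012 -0.0023  0.0008 -0.0014] [0.43529675 0.24862338 0.07106952] [ 14.08165548   0.44176285 -11.63905318]
the job is handed in; nothing more can be done
None
```

The deep cap is seated rim-down on the test neck and released. The pump handle is held in the gripper at about 60 mm out. I handed the job in at 21.7 s, and it reported no verdict.

**Cap:** The last images show it level and concentric in the recess. Its top is about 64 mm above the bench, against 64.5 mm expected for fully home. Its centre is within about 1.5 mm of the seat, and the fitted tilt is roughly 0.01–0.04 rad, mostly depth noise.

**Rod:** The arm had moved 60.2 mm from where it gripped the handle at home. Just before the last 1 mm of pull, depth images of the bar and yoke gave about 58.5 mm where the arm read 59.2 mm. After that pull I did not measure the bar again, so the images imply about 59.5 mm.

- **Rings:** The single ring stood about 30 mm from the gland's mouth (±1.5 mm), which fits 60 mm. I could not make out the double ring itself at the mouth in the pictures.
- **Pull:** The wrist reads 13–14 N along the rod, matching the spring at the mark. The arm is at rest.

I saw nothing else on the bench moved in the pictures I took. I made no position check of the other items at the end.

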